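# Wedge a plaster mould shut in its clamp

### The arm

A 6-joint arm with a two-finger parallel gripper is mounted at the origin on a cart in front of the work surface, level with it; the furniture and walls round the work are solid. World frame = base frame: x ahead of the robot, y to its left, z up, the work surface at z = 0. Lengths are in mm, angles in rad, forces in N, time in s.
With the tool pointing down it reaches from about 400 to 925 mm from the base axis. Payload 12.5 kg.
Tool frame: the origin (TCP) lies on the mounting face of the last link; the fingertips stand 190 mm ahead of it and the grasp point (between the pads) lies 171 mm ahead of it; x points along the fingers, y is the direction in which the jaws open and shut, and the axes are right-handed (so a half turn about x gives the same grasp; the last joint's range is limited). The gripper opens to 95 mm and grips with 3 to 60 N. Pads are 20 mm wide; open, the fingers measure 119 mm over their backs; the gripper's body (75 mm by 180 mm) begins 59 mm behind the grasp point.
Start: joints at [-1.216, 0.491, 1.559, -0, 1.092, -0.106], TCP at [277.934, -559.801, 404.761] pointing down, gripper open.
Joint ranges: [-3.1, 3.1], [-0.84, 2.19], [0.05, 2.79], [-1.13, 4.28], [0.06, 2.93], [-2.69, 2.69]. Speed limits (rad/s): [2.22, 2.22, 2.79, 3.14, 3.14, 3.14].

### API

Orientations are given as [roll, pitch, yaw] about the fixed x, y, z axes, in that order (R = Rz(yaw) Ry(pitch) Rx(roll)).
In Python, from cell import env, eyes gives the robot as it stands. The module is installed in compiled form; this text tells all that it offers.
- The arm moves only by the tool jog_arm, never from a script. Its argument "deltas" is one flat list of numbers, 7 for each row, row after row: the shift along the tool's x, y, z in mm, then the turn, a rotation vector about the tool's x, y, z in rad, then the opening, from 0 (shut) to 1 (fully open). A call has 1 to 10 rows; each row shifts and turns the pose as measured when the row begins, along the tool's axes as they then stand; what a row does not reach is not made up. A row lasts 1/8 s, in which the tool goes at most 62.5 mm and 10.7 degrees, less where a joint would pass 70% of its speed; a pose out of reach is approached as far as the arm can. A call is refused whole if a number of a shift passes 62.5 or a number of a turn 0.188, either way. A call with a gripper value outside its range is refused whole. The fingers move at their own pace and stop on an object; the grip force is fixed at half the most. Time passes only in rows, so rows that do not move let the fingers close. It gives the time, the measured TCP pose, the force and the opening at its end, in the units of the state.
- env.state(): the state, without advancing time (a new reading comes with each control period).
- eyes.read_camera(name): name is "scene" or "top" or "wrist"; returns a dict with "image" (420x560x3 uint8, red, green, blue), "fovy" (degrees; the focal length in pixels is half the picture's height over the tangent of half this angle, whatever the lens; pixels are square), "cx", "cy" (the principal point, pixels), "world_from_camera" (4x4, takes a point from camera to world coordinates). Camera axes: x right, y up, looking along -z (the intrinsics and any distortion apply to the point x, -y, -z); pixel columns grow to the right and rows downward; lengths in mm; the calibration is good to about 2 mm. The wrist camera is an equidistant fisheye: a pixel r from the principal point sees the ray r / f radians off the axis. A picture is of the moment at which its call begins. There is no depth.
- env.job_done(): hands the job in, once; it reports no verdict.
The state is a dict: "t": time; "joints": joint angles; "qvel": joint speeds; "tau": joint torques, N m; "eef_pos": TCP position; "tcp_rot": TCP orientation; "ft_force": force on the tool from outside, world axes, zero at the start; "moment": the same for the moment, N m; "opening": opening from 0.0 (shut) to 1.0 (fully open).
Only numpy, scipy, OpenCV 4.12 (cv2) and the standard library are available. Lean on these libraries where they do the work, as an engineer would, in place of code of your own. Each camera call takes 0.05 s, during which the arm holds its last target.

### The job

Get the two-part plaster mould ready for casting: push the closed mould back under the head beam of its wooden clamp until it stands against the back stop, then slip the loose wooden wedge, thin end first and flat side down, straight into the gap between the mould and the beam, and drive it in until it is jammed tight. Leave the mould shut and the wedge sticking where it is, and do not disturb the jars, the timer and the other things on the table.

Things in the scene. Friction and masses are not known exactly. Their poses are not given: they have to be found in the camera images.
- clamp: Wooden mould clamp screwed to the table. Origin on the table, on its centre line; x runs from its open front to the back stop, z up. In its frame, mm: base x -93 to 78, 108 wide, top z 15, two guides 68 apart and 10 high; two posts 71 apart, 18 thick, x -20 to 25, top z 172, with the head beam between them. With the mould home (front x -40, top z 79) the gap at the beam's front is 20.5 high.
- beam_front (a point): Middle of the lower front edge of the head beam (clamp frame x -20, z 99.5 mm). Beam 45 mm deep (x), 71 wide, top 72.5 mm above this point; its underside slopes down to the rear by the wedge's slope (16 in 115). It overhangs the places to be pushed: a gripper pointing straight down strikes it, one leaned back towards the clamp's open front by 30 to 45 degrees clears it. Axes as the clamp's.
- back_stop (a point): Middle of the front face of the back stop (clamp frame x 62, z 44 mm), 80 mm wide, top at z 72 mm: the mould's rear face comes to rest against it. Axes as the clamp's.
- mould_lower_mid (a point): Centre of the lower half of the plaster mould, a pale block 102 long (x, towards the back stop), 64 wide, 32 mm high, about 0.36 kg, on the clamp's base. Pour hole: a funnel 25 mm wide in the middle of the front face, on the parting line. At the start 30 to 48 mm short of the stop; home at clamp x 11 mm. Keys join the halves: pushing the lower takes the upper along, with about 3 to 7 N.
- mould_upper_mid (a point): Centre of the upper half of the mould, 102 x 64 x 32 mm, about 0.36 kg, loose on the lower half and keyed to it sideways; the wedge slides on its flat top, 16 mm above this point. Axes as the lower half's.
- wedge_mid (a point): Middle of the loose pine wedge lying flat side down left of the clamp: 115 long, 34 wide, 9 mm thick at the thin end, 25 at the thick, 0.026 kg, balancing 50 mm from the thick end. Point half-way along, 8.5 mm above the flat underside; x to the thin end, z up. It grips mould and beam from clamp x 5 mm on (thick end 32 mm before the beam); about 20 N on the thick end jams it; friction holds it.
- glaze_jar_a: bystander: squat white jar with black lid, 53 mm across, 62 mm tall; origin at the middle of its underside
- glaze_jar_b: bystander: squat green jar with white lid, 49 mm across, 56 mm tall; origin at the middle of its underside
- glaze_jar_c: bystander: squat amber jar with black lid, 53 mm across, 62 mm tall; origin at the middle of its underside
- timer: bystander: round clockwork timer, 64 mm across, 42 mm tall; origin at the middle of its underside
- rubber_kidney: bystander: kidney-shaped flat rubber scraper, 44 x 85 x 8 mm; origin at the middle of its underside
- stamp: bystander: upright wooden stamp, 30 x 30 x 56 mm; origin at the middle of its underside
- glaze_brush: bystander: mop brush lying right of the tool chest, 14 x 173 x 11 mm; origin at the middle of its underside

How it is judged (in metres and radians):
On the way:
1. the mould stands against the back stop, both halves, the wedge not yet in the gap (x of mould_lower_mid in the frame of clamp above 0.007 m and x of mould_upper_mid in the frame of clamp above 0.006 m and not (x of wedge_mid in the frame of clamp above -0.06 m and horizontal distance between wedge_mid and clamp below 0.07 m)), for 0.2 s.
At the end, for the whole second after the job is handed in: Both mould halves within about 4 mm of the back stop, shut and level; the wedge flat side down under the beam, square within 8 degrees, its middle at x -1 to 35 mm in the clamp's frame, at rest and jammed: unheld, it presses on mould and beam with over 1.5 N each (x of mould_lower_mid in the frame of clamp above 0.007 m and x of mould_upper_mid in the frame of clamp above 0.006 m and z of mould_upper_mid in the frame of clamp below 0.066 m and angle between mould_upper_mid's own z axis and vertical below 0.05 rad and x of wedge_mid in the frame of clamp between -0.001 and 0.035 m and angle between wedge_mid's own z axis and vertical below 0.08 rad and angle between the x axis of wedge_mid and the x axis of clamp, either way round below 0.15 rad and contact force between wedge and mould_upper above 1.5 N and contact force between wedge and clamp above 1.5 N and linear speed of wedge below 0.01 m/s); the robot touches nothing.
It fails at once if a jar, the timer, the rubber kidney, the stamp or the brush is moved by more than 3 cm (distance of any of glaze_jar_a, glaze_jar_b, glaze_jar_c, timer, rubber_kidney, stamp, glaze_brush from where it was at the start of the episode above 0.03 m).
It fails at once if the mould is knocked open or tipped (angle between any of mould_upper_mid, mould_lower_mid's own z axis and vertical above 0.35 rad).
It also fails if it takes over 72 s, if anything falls off the work surface, if the arm or the gripper's body presses on something with over 40 N, if the wrist force passes 120 N, or if a joint passes its speed limit or range.

## Working session

There is one attempt and no reset: what is moved stays moved. The work goes in short steps, Python scripts to look and compute and a tool call to move; the robot and the scene stay as the last step left them, time stands still between calls to the robot, and variables do not carry over. Pictures are saved under pics/ and viewed, and the job is handed in when it is done.

Besides the shell and the picture viewer there is one more tool, called as name(argument=value, ...) on one line, values as JSON. jog_arm: Moves the arm, as the interface text tells. Its arguments: {"type":"object","properties":{"deltas":{"type":"array","items":{"type":"number"}}},"required":["deltas"]}

```bash
mkdir -p pics; ls; cat > h.py <<'E'
import numpy as np, cv2
from cell import env, eyes
def snap(n,f):
    d=eyes.read_camera(n); cv2.imwrite('pics/'+f+'.png',cv2.cvtColor(d['image'],cv2.COLOR_RGB2BGR))
    np.savez(f+'.npz',**{k:d[k] for k in d}); return d
def ray(d,u,v,fish=False):
    f=210/np.tan(np.radians(float(d['fovy']))/2)
    x=(u-d['cx'])/f; y=(v-d['cy'])/f
    if fish:
        r=np.hypot(x,y); s=np.sin(r)/r if r>1e-9 else 1
        c=np.array([x*s,-y*s,-np.cos(r)])
    else: c=np.array([x,-y,-1.])
    T=d['world_from_camera']; w=T[:3,:3]@c
    return T[:3,3],w/np.linalg.norm(w)
def onz(d,u,v,z,fish=False):
    o,w=ray(d,u,v,fish); return o+w*(z-o[2])/w[2]
def proj(d,p,fish=False):
    T=d['world_from_camera']; c=T[:3,:3].T@(np.asarray(p,float)-T[:3,3])
    f=210/np.tan(np.radians(float(d['fovy']))/2)
    X=np.array([c[0],-c[1],-c[2]])
    if fish:
        r=np.hypot(X[0],X[1]); th=np.arctan2(r,X[2]); k=th/r
        return np.array([d['cx']+f*X[0]*k,d['cy']+f*X[1]*k])
    return np.array([d['cx']+f*X[0]/X[2],d['cy']+f*X[1]/X[2]])
def tri(obs):
    A=np.zeros((3,3));b=np.zeros(3)
    for d,u,v,fi in obs:
        o,w=ray(d,u,v,fi);P=np.eye(3)-np.outer(w,w);A+=P;b+=P@o
    return np.linalg.solve(A,b)
E
python3 - <<'E'
from h import *
for n in ['scene','top','wrist']:
    d=snap(n,n+'0'); print(n,d['fovy'],d['cx'],d['cy']);print(np.round(d['world_from_camera'],3))
print(env.state())
E
```

```text
pics
scene 51.7535895728691 277.25716382037933 209.80958140127117
[[-9.40000e-01  2.76000e-01 -2.02000e-01  3.50671e+02]
 [-3.42000e-01 -7.32000e-01  5.89000e-01  7.55767e+02]
 [ 1.40000e-02  6.23000e-01  7.82000e-01  9.39625e+02]
 [ 0.00000e+00  0.00000e+00  0.00000e+00  1.00000e+00]]
top 45.94663803334902 280.36277409645504 216.23835463585397
[[-2.100000e-02  9.860000e-01 -1.650000e-01  2.989260e+02]
 [-1.000000e+00 -2.000000e-02  1.100000e-02  1.004970e+02]
 [ 8.000000e-03  1.650000e-01  9.860000e-01  1.785931e+03]
 [ 0.000000e+00  0.000000e+00  0.000000e+00  1.000000e+00]]
wrist 65.70646984690485 280.7081883214436 206.96263940912755
[[ 4.43000e-01  8.71000e-01  2.13000e-01  3.37143e+02]
 [-8.96000e-01  4.31000e-01  1.05000e-01 -5.31255e+02]
 [-0.00000e+00 -2.37000e-01  9.71000e-01  3.84220e+02]
 [ 0.00000e+00  0.00000e+00  0.00000e+00  1.00000e+00]]
{'t': 0.15, 'joints': array([-1.21558478e+00,  4.91412737e-01,  1.55928682e+00,  2.66132983e-05,
        1.09169217e+00, -1.05609404e-01]), 'qvel': array([ 0.00025741,  0.00033651, -0.00237396, -0.00015664, -0.00102351,
        0.00024574]), 'tau': array([ 8.20877322e-04, -6.12898564e+01, -2.58277076e+01,  6.92487624e-02,
        4.73662221e-02, -7.39291977e-05]), 'eef_pos': array([ 277.93973487, -559.78482086,  404.3089144 ]), 'tcp_rot': array([-1.70594021,  1.56999691,  1.89646112]), 'ft_force': array([-0.30368671,  0.80603686, -0.3017634 ]), 'moment': array([ 0.01614803,  0.01327397, -0.00295395]), 'opening': 0.999962355155687}
```

View pics/scene0.png

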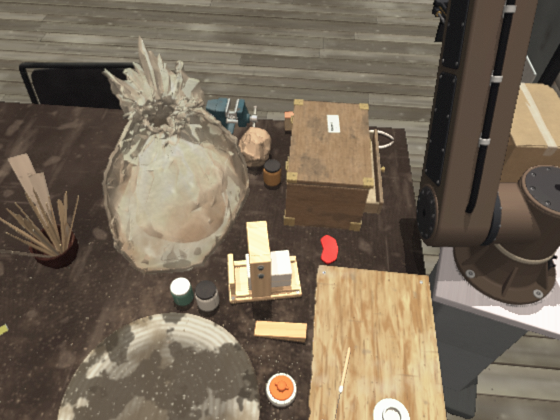

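View pics/top0.png

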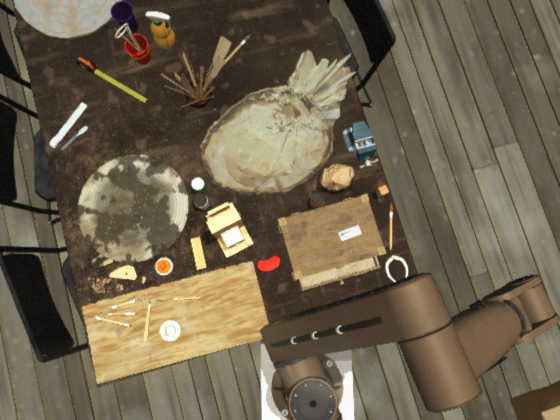

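View pics/wrist0.png

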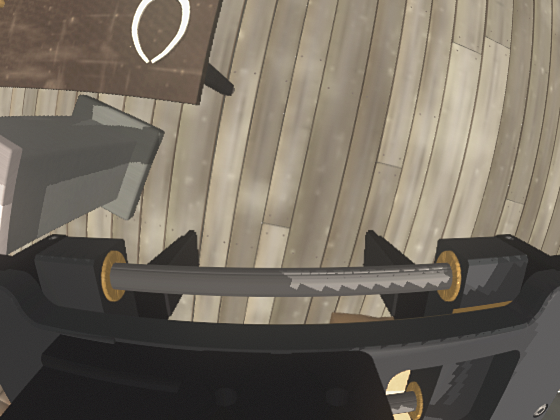

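The scene picture shows the clamp at about (262,265) with the mould in front of its beam. The wedge is at (281,331), the jars at (181,292), (206,295) and (272,173), and the kidney at (329,249). I'll enlarge these.

```bash
python3 - <<'E'
import cv2
s=cv2.imread('pics/scene0.png'); t=cv2.imread('pics/top0.png')
cv2.imwrite('pics/sc1.png',cv2.resize(s[215:345,215:345],None,fx=6,fy=6,interpolation=cv2.INTER_CUBIC)[:600*2][:780])
cv2.imwrite('pics/tc1.png',cv2.resize(t[190:280,180:280],None,fx=6,fy=6,interpolation=cv2.INTER_CUBIC))
a=cv2.imread('pics/sc1.png');cv2.imwrite('pics/sc1.png',cv2.resize(s[215:315,220:320],None,fx=6,fy=6,interpolation=cv2.INTER_CUBIC))
cv2.imwrite('pics/sc2.png',cv2.resize(s[275:350,220:345],None,fx=6,fy=6,interpolation=cv2.INTER_CUBIC))
E
```

```text
(no output)
```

View pics/sc1.png

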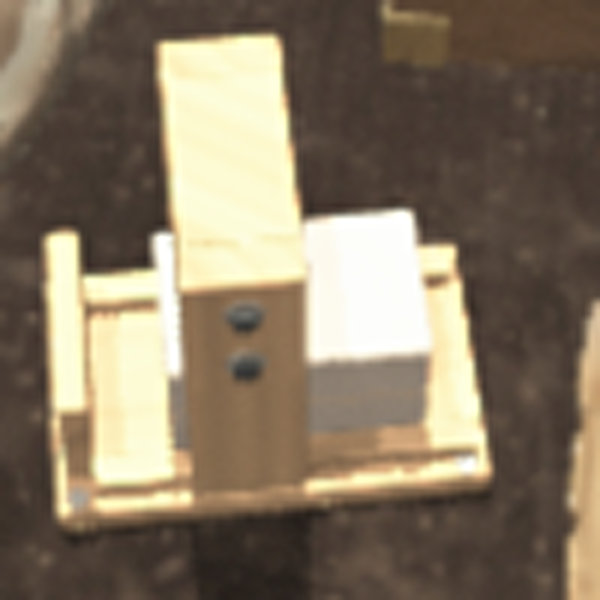

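View pics/sc2.png

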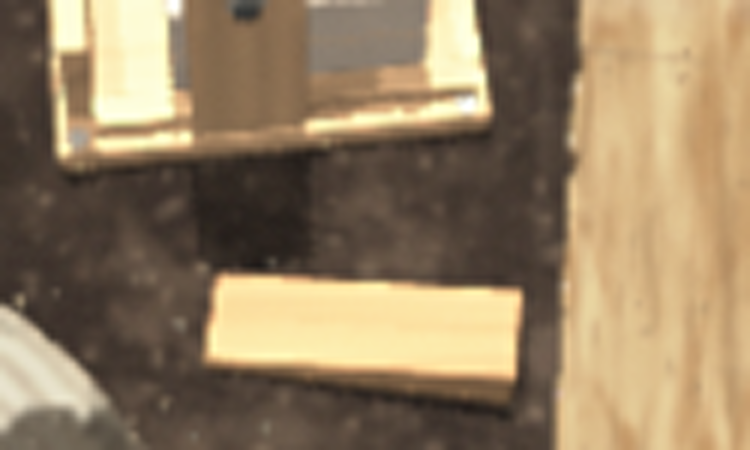

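View pics/tc1.png

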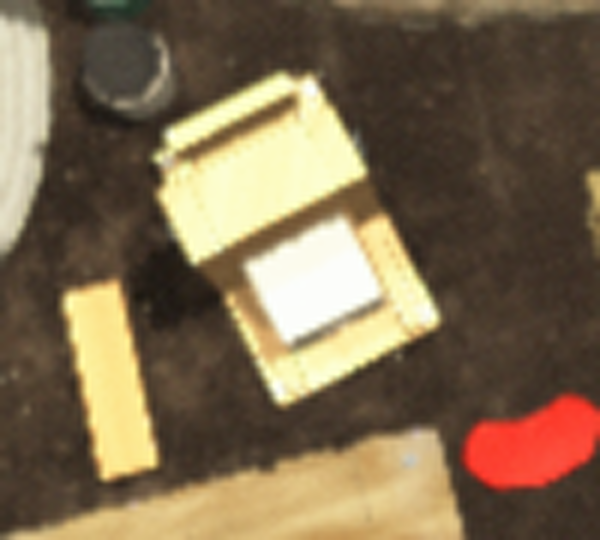

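```bash
cat > fit.py <<'E'
from h import *
from scipy.optimize import least_squares
S=dict(np.load('scene0.npz'));T=dict(np.load('top0.npz'))
def px(c,o,k=6): return np.array([o[0]+(c[0]+.5)/k-.5,o[1]+(c[1]+.5)/k-.5])
def W(q,P):
    x,y,a=q;c,s=np.cos(a),np.sin(a);return np.array([x+c*P[0]-s*P[1],y+s*P[0]+c*P[1],P[2]])
s1=(220,215);s2=(220,275);t1=(180,190)
C=[(S,(-93,54,15),(490,470),s1),(S,(78,54,15),(62,515),s1),(S,(-20,53.5,172),(303,280),s1),(S,(25,53.5,172),(180,290),s1),
(S,(-20,-53.5,172),(280,38),s1),(S,(25,-53.5,172),(160,44),s1),(T,(-93,54,15),(283,403),t1),(T,(-93,-54,15),(438,322),t1),
(T,(25,53.5,172),(163,190),t1),(T,(-20,53.5,172),(203,262),t1),(T,(-20,-53.5,172),(367,180),t1)]
def fit(C,q0,dz=0):
    r=lambda q:np.concatenate([proj(d,W(q,P))-px(c,o) for d,P,c,o in C])
    s=least_squares(r,q0,loss='soft_l1');print(np.round(s.x,4));print(np.round(r(s.x).reshape(-1,2),1).tolist());return s.x
g=onz(T,220,240,50);print(g)
qc=fit(C,[g[0],g[1],0.5])
qcS=fit([c for c in C if c[0] is S],qc);qcT=fit([c for c in C if c[0] is T],qc)
Wd=[(T,(57.5,17,9),(65,295),t1),(T,(57.5,-17,9),(120,282),t1),(T,(-57.5,17,25),(100,480),t1),(T,(-57.5,-17,25),(157,466),t1),
(S,(57.5,17,9),(205,362),s2),(S,(57.5,-17,9),(217,273),s2),(S,(-57.5,17,25),(515,382),s2),(S,(-57.5,-17,25),(523,288),s2)]
g=onz(T,197,252,10)
qw=fit(Wd,[g[0],g[1],0]); print('S,T');fit([c for c in Wd if c[0] is S],qw);fit([c for c in Wd if c[0] is T],qw)
# mould offset, y fixed
M=[(T,(293,345),t1),(T,(383,297),t1),(S,(428,352),s1),(S,(412,210),s1)]
for d,c,o in M:
    u=px(c,o);p=onz(d,*u,79);dx=p[:2]-qc[:2];a=qc[2];print('mould in clamp',np.cos(a)*dx[0]+np.sin(a)*dx[1],-np.sin(a)*dx[0]+np.cos(a)*dx[1])
for n,d,u,v,z in [('jarA',S,206,295,31),('jarB',S,181,292,28),('jarC',S,272,173,31),('kid',S,329,249,8),('brush?',T,391,230,5),('toolchest near',S,287,222,0)]:
    print(n,onz(d,u,v,z).round())
E
python3 fit.py
```

```text
[508.18536852 294.76238433  50.        ]
[5.568163e+02 2.695116e+02 4.617000e-01]
[[0.3, 0.5], [-0.7, -0.1], [1.0, -0.5], [-0.1, -0.2], [-0.1, -1.1], [-0.3, -0.4], [-0.5, 0.6], [0.6, 0.2], [-1.2, 0.4], [-1.8, 0.4], [-0.0, -0.9]]
[5.565117e+02 2.701969e+02 4.611000e-01]
[[0.3, 0.8], [-0.7, 0.2], [1.1, -0.2], [-0.1, 0.1], [-0.1, -0.8], [-0.3, -0.2]]
[5.574035e+02 2.669519e+02 4.489000e-01]
[[-0.2, 0.4], [1.1, 0.3], [-0.4, -0.1], [-1.2, 0.0], [0.8, -0.8]]
[4.671516e+02 3.776284e+02 2.298000e-01]
[[-0.4, 0.2], [-0.4, 0.0], [0.1, 0.1], [0.0, 0.0], [-0.1, -0.6], [0.2, 0.1], [0.0, -0.5], [-0.1, 0.6]]
S,T
[4.670124e+02 3.778754e+02 2.363000e-01]
[[-0.1, -0.3], [0.1, 0.3], [0.1, -0.5], [-0.1, 0.5]]
[4.674316e+02 3.770877e+02 2.163000e-01]
[[-0.1, -0.0], [0.0, -0.1], [0.1, 0.0], [-0.0, 0.1]]
mould in clamp -72.35888688842329 28.17290756253994
mould in clamp -71.57800947761265 -30.32987492193294
mould in clamp -67.66920940472647 33.88760542355141
mould in clamp -69.86659593660433 -30.440318489736942
jarA [654. 366.  31.]
jarB [713. 378.  28.]
jarC [646. -51.  31.]
kid [423. 128.   8.]
brush? [ 538. -321.    5.]
toolchest near [555.  78.   0.]
```

```bash
cat > plan.py <<'E'
from h import *
from scipy.spatial.transform import Rotation as Rn
def rot(lean,yaw,flip=1):
    # tool x leaned: tips forward along yaw
    x=np.array([np.cos(yaw)*np.sin(lean),np.sin(yaw)*np.sin(lean),-np.cos(lean)])
    y=np.array([-np.sin(yaw),np.cos(yaw),0])*flip
    return np.stack([x,y,np.cross(x,y)],1)
def cur():
    s=env.state();return s,np.array(s['eef_pos']),Rn.from_euler('xyz',s['tcp_rot']).as_matrix()
def rows(p,R,p1,R1,g,vmax=60,wmax=.17,rd=1):
    """straight path rows from (p,R) to (p1,R1)"""
    dR=Rn.from_matrix(R.T@R1).as_rotvec();D=p1-p
    n=int(max(1,np.ceil(np.linalg.norm(D)/vmax),np.ceil(np.abs(dR).max()/wmax)))
    out=[]
    for i in range(n):
        tp=p+D*(i+1)/n;dl=R.T@(tp-p-D*i/n)
        out.append([round(float(v),rd) for v in dl]+[round(float(v),3) for v in dR/n]+[g]);R=R@Rn.from_rotvec(dR/n).as_matrix()
    return out
def show(r):
    for i in range(0,len(r),10):print(str([x for q in r[i:i+10] for x in q]).replace(' ',''))
E
python3 - <<'E'
from plan import *
S=dict(np.load('scene0.npz'));T=dict(np.load('top0.npz'))
s,p,R=cur();print(p,'\n',R.round(3))
print('bowl',onz(S,281,389,20),onz(T,164,266,20))
print('ring',onz(T,170,330,20))
print('jars top', onz(T,201,200,62),onz(T,199,184,56))
for u,v in [(277,217),(293,288),(383,253),(370,196)]: print('chest top z200',onz(T,u,v,200).round())
print(tri([(S,287,184,False),(T,302,286,False)]))
E
```

```text
[ 277.93973487 -559.78482086  404.3089144 ] 
 [[-0.     0.445 -0.896]
 [ 0.001 -0.896 -0.445]
 [-1.    -0.001 -0.   ]]
bowl [421.51586167 499.75982032  20.        ] [423.01489783 496.6877032   20.        ]
ring [200.71027908 472.00806003  20.        ]
jars top [650.68155475 360.50576769  62.        ] [710.3743224  368.85295257  56.        ]
chest top z200 [561.  93. 200.]
chest top z200 [332.  47. 200.]
chest top z200 [ 438. -245.  200.]
chest top z200 [ 625. -213.  200.]
[448.96181064  48.60028392 154.90061072]
```

```bash
python3 - <<'E'
import cv2
s=cv2.imread('pics/scene0.png'); t=cv2.imread('pics/top0.png')
cv2.imwrite('pics/sc3.png',cv2.resize(s[90:270,240:420],None,fx=3,fy=3,interpolation=cv2.INTER_CUBIC))
cv2.imwrite('pics/tc3.png',cv2.resize(t[160:380,80:420],None,fx=2.3,fy=2.3,interpolation=cv2.INTER_CUBIC))
E
```

```text
(no output)
```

View pics/tc3.png

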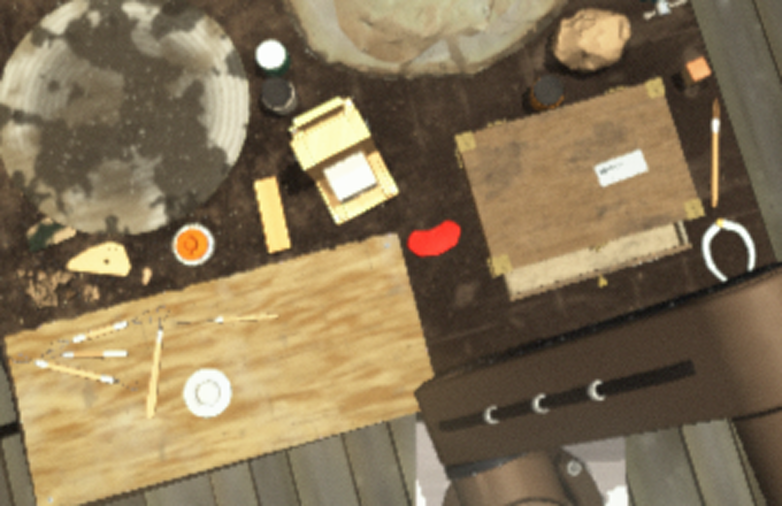

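View pics/sc3.png

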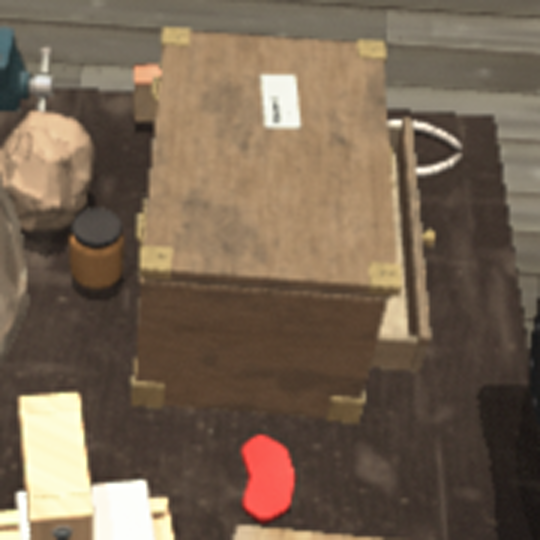

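```bash
cat >> plan.py <<'E'
QC=np.array([556.6,269.8,.461])
def cw(x,y,z,q=QC): 
    c,s=np.cos(q[2]),np.sin(q[2]);return np.array([q[0]+c*x-s*y,q[1]+s*x+c*y,z])
def wc(p,q=QC):
    c,s=np.cos(q[2]),np.sin(q[2]);d=np.asarray(p)-[q[0],q[1],0];return np.array([c*d[0]+s*d[1],-s*d[0]+c*d[1],d[2]])
E
python3 - <<'E'
from plan import *
S=dict(np.load('scene0.npz'));T=dict(np.load('top0.npz'))
print('chest',tri([(S,288.3,180.7,False),(T,283,221,False)]))
s,p,R=cur()
a=np.array([278,-560,500.]);b=np.array([520,-250,520.]);R1=rot(np.radians(35),.461,-1)
c=cw(-95,0,150)-190*R1[:,0];print(c)
r=rows(p,R,a,R,1)+rows(a,R,b,R,1)
m=np.array([400,50,480.]);r+=rows(b,R,m,R,.0);show(r)
E
```

```text
chest [556.2054689   73.53640277 160.01998963]
[373.91428675 179.06094589 305.63888841]
[-47.8,0.1,0.0,0.0,0.0,0.0,1,-47.8,0.1,0.0,0.0,0.0,0.0,1,-2.8,-24.3,-50.7,0.0,0.0,0.0,1,-2.8,-24.3,-50.7,0.0,0.0,0.0,1,-2.8,-24.3,-50.7,0.0,0.0,0.0,1,-2.8,-24.3,-50.7,0.0,0.0,0.0,1,-2.8,-24.3,-50.7,0.0,0.0,0.0,1,-2.8,-24.3,-50.7,0.0,0.0,0.0,1,-2.8,-24.3,-50.7,0.0,0.0,0.0,1,6.7,-53.7,-4.3,0.0,0.0,0.0,0.0]
[6.7,-53.7,-4.3,0.0,0.0,0.0,0.0,6.7,-53.7,-4.3,0.0,0.0,0.0,0.0,6.7,-53.7,-4.3,0.0,0.0,0.0,0.0,6.7,-53.7,-4.3,0.0,0.0,0.0,0.0,6.7,-53.7,-4.3,0.0,0.0,0.0,0.0]
```

jog_arm(deltas=[-48,0,0,0,0,0,1,-48,0,0,0,0,0,1,-3,-24,-51,0,0,0,1,-3,-24,-51,0,0,0,1,-3,-24,-51,0,0,0,1,-3,-24,-51,0,0,0,1,-3,-24,-51,0,0,0,1,-3,-24,-51,0,0,0,1,-3,-24,-51,0,0,0,1,6,-54,-4,0,0,0,0])

```text
t: 1.4
eef_pos: [510.1, -193.0, 516.8]
tcp_rot: [-1.685, 1.565, 1.912]
ft_force: [0.1, 0.2, -0.0]
opening: 0.937
```

```bash
python3 - <<'E'
from plan import *
s,p,R=cur();print(p,s['joints'].round(2))
m=np.array([400,50,480.]);r=rows(p,R,m,R,.0)
R1=rot(np.radians(35),.461,-1)
c=cw(-95,0,150)-190*R1[:,0]
r+=rows(m,R,c,R1,0);show(r)
E
```

```text
[ 510.13140752 -192.99020657  516.77571701] [-0.48  0.28  1.59  0.    1.28  0.63]
[7.6,-53.3,-1.6,0.0,0.0,0.0,0.0,7.6,-53.3,-1.6,0.0,0.0,0.0,0.0,7.6,-53.3,-1.6,0.0,0.0,0.0,0.0,7.6,-53.3,-1.6,0.0,0.0,0.0,0.0,7.6,-53.3,-1.6,0.0,0.0,0.0,0.0,43.8,-31.6,-8.3,-0.002,0.153,0.001,0,44.5,-31.6,-1.6,-0.002,0.153,0.001,0,44.2,-31.7,5.1,-0.002,0.153,0.001,0,42.9,-31.7,11.7,-0.002,0.153,0.001,0]
```

jog_arm(deltas=[8,-53,-2,0,0,0,0,8,-53,-2,0,0,0,0,8,-53,-2,0,0,0,0,8,-53,-2,0,0,0,0,8,-53,-2,0,0,0,0,44,-32,-8,0,0.153,0,0,44,-32,-2,0,0.153,0,0,44,-32,5,0,0.153,0,0,43,-32,12,0,0.153,0,0])

```text
t: 2.52
eef_pos: [376.2, 164.8, 343.6]
tcp_rot: [-3.041, 1.073, 0.577]
ft_force: [-0.3, 0.0, 0.5]
opening: 0.021
```

```bash
python3 - <<'E'
from plan import *
s,p,R=cur();print(p,s['joints'].round(2));print(R.round(3)); print('tip clamp',wc(p+190*R[:,0]))
snap('scene','scene1');snap('wrist','wrist1')
s=cv2.imread('pics/scene1.png');cv2.imwrite('pics/sc4.png',cv2.resize(s[150:350,200:420],None,fx=3.5,fy=3,interpolation=cv2.INTER_CUBIC))
E
```

```text
[376.24920697 164.81288401 343.61120553] [0.22 0.25 2.22 0.72 0.26 0.65]
[[ 0.4    0.469 -0.787]
 [ 0.261 -0.882 -0.393]
 [-0.879 -0.048 -0.475]]
tip clamp [-118.08948795   -3.26240537  176.68520593]
```

View pics/sc4.png

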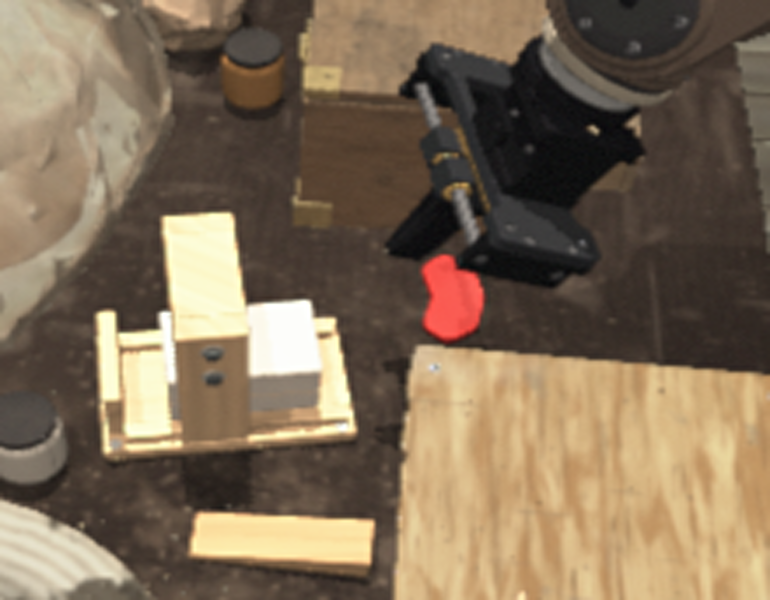

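View pics/wrist1.png

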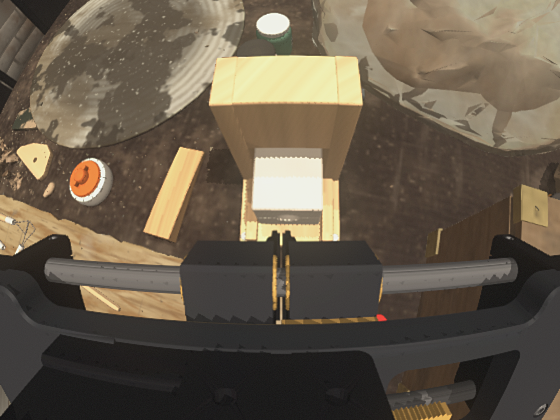

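```bash
cat > kin.py <<'E'
from plan import *
from scipy.optimize import least_squares
def Ry(a):return Rn.from_rotvec([0,a,0]).as_matrix()
def Rz(a):return Rn.from_rotvec([0,0,a]).as_matrix()
def fk(q,P,s4=1,s6=1):
    h,a0,lat,L1,e,L2,d,o6=P
    A=Rz(q[0])@Ry(q[1])@np.array([0,0,L1]);F=Rz(q[0])@Ry(q[1]+q[2])
    W=Rz(q[0])@np.array([a0,lat,h])+A+F@np.array([e,0,L2])
    Rt=F@Rz(s4*q[3])@Ry(q[4])@Rz(s6*q[5]+o6)
    # flange z -> tool x
    M=np.array([[0,1,0],[0,0,1],[1,0,0]]).T.astype(float)
    M=np.array([[0,1,0],[0,0,1],[1,0,0]],float)
    return W+d*Rt[:,2], np.stack([Rt[:,2],Rt[:,0],Rt[:,1]],1)
E
python3 - <<'E'
from kin import *
import json
s,p,R=cur();q=s['joints'];print(q,p)
D=[(np.array([-1.21558478,.491412737,1.55928682,0,1.09169217,-.105609404]),np.array([277.93973,-559.78482,404.309]),Rn.from_euler('xyz',[-1.70594021,1.56999691,1.89646112]).as_matrix(),1),
(np.array([-.48,.28,1.59,0,1.28,.63]),np.array([510.13,-192.99,516.776]),None,.1),(q,p,R,1)]
for s4 in (1,-1):
  for s6 in (1,-1):
    def res(P):
        o=[]
        for q,p,R,w in D:
            a,B=fk(q,P,s4,s6);o+=list((a-p)*w)
            if R is not None:o+=list(100*(B-R).ravel())
        return np.array(o+list((P-P0)*.001))
    best=None
    for o6 in (0,1.57,3.14,-1.57):
        P0=np.array([300,0,66,600,0,600,100,o6.__float__()])
        r=least_squares(res,P0)
        if best is None or r.cost<best.cost:best=r
    print(s4,s6,best.cost.round(2),best.x.round(3)); print(res(best.x)[:3].round(1),res(best.x)[12:15].round(1),res(best.x)[15:18].round(1))
np.savez('data.npz',q=q,p=p,R=R)
E
```

```text
[0.21596715 0.25002075 2.22052135 0.71550809 0.26324606 0.65319328] [377.02528245 164.4719545  344.75630215]
1 1 0.04 [1.97198e+02 2.70000e-02 6.58830e+01 5.86624e+02 4.32690e+01 4.11152e+02
 8.18850e+01 3.14200e+00]
[-0. -0.  0.] [ 0.1  0.1 -0. ] [-0.  0. -0.]
1 -1 10973.45 [ 1.97198e+02  2.70000e-02  6.58830e+01  5.86624e+02  4.32690e+01
  4.11152e+02  8.18850e+01 -2.59400e+00]
[-0. -0.  0.] [ 0.1  0.1 -0. ] [-0.  0. -0.]
-1 1 10389.65 [-28.388 117.91   66.096 521.446 -24.809 277.486 -79.376   3.827]
[ 0.2 -0.   0.3] [-0.5  0.4 -2.3] [-0.  -0.2 -0.1]
-1 -1 36072.4 [-28.388 117.91   66.096 521.446 -24.809 277.486 -79.376  -2.024]
[ 0.2 -0.   0.3] [-0.5  0.4 -2.3] [-0.  -0.2 -0.1]
```

```bash
cat >> kin.py <<'E'
PP=np.array([197.198,.027,65.883,586.624,43.269,411.152,81.885,3.1416])
LO=np.array([-3.1,-.84,.05,-1.13,.06,-2.69]);HI=np.array([3.1,2.19,2.79,4.28,2.93,2.69])
def ik(p,R,q0):
    def res(q):
        a,B=fk(q,PP);return np.concatenate([(a-p)/100,(B-R).ravel()])
    r=least_squares(res,np.clip(q0,LO+1e-3,HI-1e-3),bounds=(LO,HI));return r.x,r.cost
E
python3 - <<'E'
from kin import *
QW=(467.15,377.6,.23)
for L in (30,35,40,45):
  for fl in (-1,1):
    for nm,g,yaw,off in [('pushstart',cw(-90,0,27),.461,190),('pushend',cw(-48,0,27),.461,190),('wgrasp',cw(-35,0,25,QW),.23,171),('wins0',cw(-150,0,104),.461,171),('wins',cw(-50,0,104),.461,171),('wpush',cw(-55,0,92),.461,190)]:
        R=rot(np.radians(L),yaw,fl);out=[]
        for j4 in (0,3.1):
            for j6 in (-1.5,1.5):
                q,c=ik(g-off*R[:,0],R,[.4,0,2.3,j4,.3,j6])
                if c<1e-6: out.append(q.round(2).tolist())
        print(L,fl,nm,out[:2] if len(out)<3 else out)
E
```

```text
30 -1 pushstart [[0.28, 0.62, 2.31, 2.84, 0.32, -1.45], [0.28, 0.62, 2.31, 2.84, 0.32, -1.45], [0.28, 0.62, 2.31, 2.84, 0.32, -1.45], [0.28, 0.62, 2.31, 2.84, 0.32, -1.45]]
30 -1 pushend [[0.3, 0.64, 2.2, 2.78, 0.23, -1.36], [0.3, 0.64, 2.2, 2.78, 0.23, -1.36], [0.3, 0.64, 2.2, 2.78, 0.23, -1.36], [0.3, 0.64, 2.2, 2.78, 0.23, -1.36]]
30 -1 wgrasp [[0.69, 0.69, 2.15, 4.06, 0.28, -2.07], [0.69, 0.69, 2.15, 4.06, 0.28, -2.07]]
30 -1 wins0 [[0.25, 0.44, 2.39, 2.66, 0.23, -1.28], [0.25, 0.44, 2.39, 2.66, 0.23, -1.28], [0.25, 0.44, 2.39, 2.66, 0.23, -1.28], [0.25, 0.44, 2.39, 2.66, 0.23, -1.28]]
30 -1 wins [[0.3, 0.51, 2.15, 2.06, 0.09, -0.63], [0.3, 0.51, 2.15, 2.06, 0.09, -0.63], [0.3, 0.51, 2.15, 2.06, 0.09, -0.63], [0.3, 0.51, 2.15, 2.06, 0.09, -0.63]]
30 -1 wpush [[0.29, 0.49, 2.19, 2.13, 0.1, -0.71], [0.29, 0.49, 2.19, 2.13, 0.1, -0.71], [0.29, 0.49, 2.19, 2.13, 0.1, -0.71], [0.29, 0.49, 2.19, 2.13, 0.1, -0.71]]
30 1 pushstart [[0.28, 0.62, 2.31, 2.84, 0.32, 1.7], [0.28, 0.62, 2.31, 2.84, 0.32, 1.7], [0.28, 0.62, 2.31, 2.84, 0.32, 1.7]]
30 1 pushend [[0.3, 0.64, 2.2, 2.78, 0.23, 1.78
[... 4067 characters left out ...]
0.56, -1.49], [0.27, 0.56, 2.35, 2.88, 0.56, -1.49], [0.27, 0.56, 2.35, 2.88, 0.56, -1.49], [0.27, 0.56, 2.35, 2.88, 0.56, -1.49]]
45 1 pushstart [[0.25, 0.75, 2.46, 2.94, 0.85, 1.55], [0.25, 0.75, 2.46, 2.94, 0.85, 1.55]]
45 1 pushend [[0.27, 0.74, 2.35, 2.94, 0.73, 1.59], [0.27, 0.74, 2.35, 2.94, 0.73, 1.59], [0.27, 0.74, 2.35, 2.94, 0.73, 1.59]]
45 1 wgrasp [[0.75, 0.77, 2.25, 3.72, 0.69, 1.48]]
45 1 wins0 [[0.21, 0.56, 2.55, 2.88, 0.75, 1.58], [0.21, 0.56, 2.55, 2.88, 0.75, 1.58]]
45 1 wins [[0.28, 0.57, 2.3, 2.88, 0.52, 1.67], [0.28, 0.57, 2.3, 2.88, 0.52, 1.67]]
45 1 wpush [[0.27, 0.56, 2.35, 2.88, 0.56, 1.66], [0.27, 0.56, 2.35, 2.88, 0.56, 1.66], [0.27, 0.56, 2.35, 2.88, 0.56, 1.66]]
```

```bash
python3 - <<'E'
from kin import *
s,p,R=cur();print(p)
R1=rot(.733,.461,-1)
c=cw(-95,0,150)-190*R1[:,0];print(c,ik(c,R1,[.28,.6,2.3,2.9,.5,-1.5]))
show(rows(p,R,c,R1,0,20,.03))
E
```

```text
[377.02528245 164.4719545  344.75630215]
[357.6591015  170.98707899 291.2023842 ] (array([ 0.24948471,  0.36319841,  2.36180789,  2.70048182,  0.33526369,
       -1.30964973]), np.float64(1.9158740535900014e-30))
[5.1,-1.5,4.8,-0.001,0.03,0.007,0,5.0,-1.6,4.9,-0.001,0.03,0.007,0,4.8,-1.6,5.1,-0.001,0.03,0.007,0,4.6,-1.6,5.2,-0.001,0.03,0.007,0,4.5,-1.7,5.3,-0.001,0.03,0.007,0,4.3,-1.7,5.5,-0.001,0.03,0.007,0,4.1,-1.7,5.6,-0.001,0.03,0.007,0,4.0,-1.8,5.7,-0.001,0.03,0.007,0]
```

jog_arm(deltas=[5,-1.5,5,0,0.03,0.007,0,5,-1.5,5,0,0.03,0.007,0,5,-1.5,5,0,0.03,0.007,0,4.5,-1.5,5,0,0.03,0.007,0,4.5,-1.5,5,0,0.03,0.007,0,4.5,-1.5,5.5,0,0.03,0.007,0,4,-1.5,5.5,0,0.03,0.007,0,4,-2,5.5,0,0.03,0.007,0])

```text
t: 3.62
eef_pos: [361.9, 168.9, 300.1]
tcp_rot: [-3.123, 0.84, 0.479]
ft_force: [0.2, 1.5, -0.2]
opening: 0.003
```

```bash
cat > go.py <<'E'
from kin import *
def go(c,R1,g,v=60,w=.17):
    s,p,R=cur();print('t',s['t'],'q',s['joints'].round(2),'F',s['ft_force'].round(1),'tip clamp',wc(p+190*R[:,0]).round(1),'dp',(c-p).round(1),'drot',Rn.from_matrix(R.T@R1).as_rotvec().round(3))
    print('ik',ik(c,R1,[.28,.6,2.3,2.9,.5,-1.5])[0].round(2))
    show(rows(p,R,c,R1,g,v,w))
R45=rot(.733,.461,-1);X=R45[:,0]
E
python3 - <<'E'
from go import *
go(cw(-95,0,150)-190*X,R45,0,20,.04)
E
```

```text
t 3.625 q [ 0.24  0.34  2.35  2.59  0.31 -1.2 ] F [ 0.2  1.5 -0.2] tip clamp [-92.4  -1.4 158.7] dp [-4.3  2.  -8.9] drot [-0.005  0.002  0.012]
ik [ 0.25  0.36  2.36  2.7   0.34 -1.31]
[4.7,-3.6,8.1,-0.005,0.002,0.012,0]
```

```bash
python3 - <<'E'
from h import *
d=snap('wrist','wrist2')
s=cv2.imread('pics/wrist2.png');cv2.imwrite('pics/w2.png',cv2.resize(s[20:270,130:460],None,fx=2.4,fy=2.4,interpolation=cv2.INTER_CUBIC))
E
```

```text
(no output)
```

View pics/w2.png

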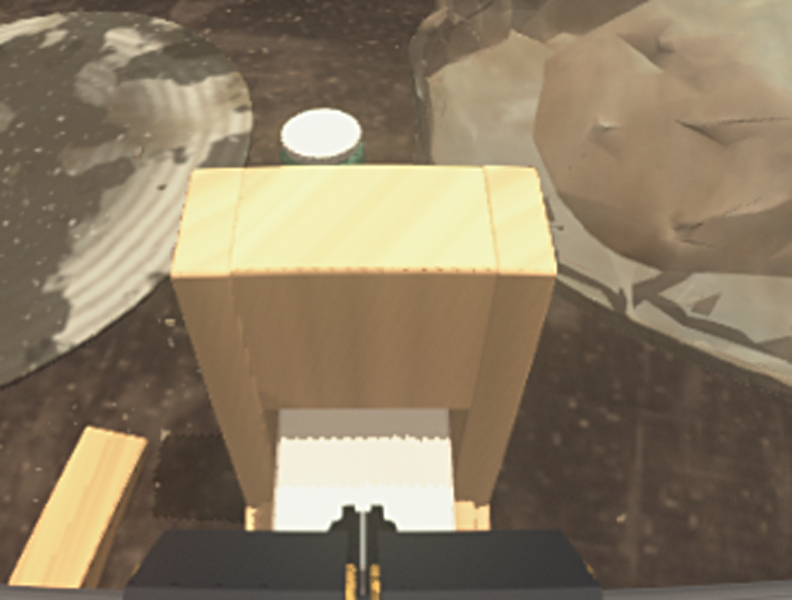

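```bash
cat > fit2.py <<'E'
import io,contextlib
with contextlib.redirect_stdout(io.StringIO()):
    from fit import *
d=dict(np.load('wrist2.npz'))
def pw(c):return px(c,(130,20),2.4)
C2=[((-20,53.5,172),(172,277)),((-20,-53.5,172),(557,275)),((25,53.5,172),(193,170)),((25,-53.5,172),(540,168)),((-20,35.5,99.5),(262,410)),((-20,-35.5,99.5),(468,410)),((-20,53.5,15),(246,502)),((-20,-53.5,15),(490,502))]
r=lambda q:np.concatenate([proj(d,W(q,P),True)-pw(c) for P,c in C2])
s=least_squares(r,qc,loss='soft_l1');print(s.x.round(3));print(r(s.x).reshape(-1,2).round(1).tolist())
rb=lambda q:np.concatenate([r(q)]+[proj(dd,W(q,P))-px(c,o) for dd,P,c,o in C if dd is S])
sb=least_squares(rb,qc,loss='soft_l1');print('joint',sb.x.round(3))
from plan import wc
for c in [(278,440),(450,440),(275,525),(456,525)]:
    print(wc(onz(d,*pw(c),79,True),sb.x).round(1))
E
python3 fit2.py
```

```text
[5.58988e+02 2.67747e+02 4.53000e-01]
[[-1.8, -1.2], [1.8, -0.3], [-0.6, -1.7], [-0.2, -1.1], [0.6, 0.2], [0.4, 0.4], [0.4, 2.8], [-0.7, 3.2]]
joint [5.58638e+02 2.67866e+02 4.56000e-01]
[-20.   32.4  79. ]
[-20.  -30.9  79. ]
[-53.9  31.5  79. ]
[-53.8 -31.6  79. ]
```

```bash
sed -i 's/^QC=.*/QC=np.array([557.8,268.6,.457])/' plan.py; sed -i 's/rot(.733,.461,-1)/rot(.733,.457,-1)/' go.py; python3 - <<'E'
from go import *
go(cw(-94,0,27)-190*X,R45,0,30,.17)
E
```

```text
t 3.675 q [ 0.24  0.34  2.35  2.59  0.31 -1.2 ] F [-0.  -0.3 -0.6] tip clamp [-93.2  -0.2 158.1] dp [  -2.2    2.1 -131.3] drot [-0.003  0.002  0.014]
ik [ 0.25  0.72  2.44  2.94  0.75 -1.57]
[19.4,-0.3,17.7,-0.001,0.0,0.003,0,19.4,-0.3,17.7,-0.001,0.0,0.003,0,19.4,-0.4,17.7,-0.001,0.0,0.003,0,19.4,-0.4,17.7,-0.001,0.0,0.003,0,19.4,-0.5,17.7,-0.001,0.0,0.003,0]
```

jog_arm(deltas=[19.5,-0.4,18,0,0,0.003,0,19.5,-0.4,18,0,0,0.003,0,19.5,-0.4,18,0,0,0.003,0,19.5,-0.4,17.5,0,0,0.003,0,13,-0.4,12,0,0,0.003,0,0,0,0,0,0,0,0])

```text
t: 4.42
eef_pos: [362.7, 172.8, 176.1]
tcp_rot: [-3.106, 0.825, 0.491]
ft_force: [0.4, 0.5, 0.1]
opening: 0.002
```

```bash
python3 - <<'E'
from go import *
go(cw(-94,0,27)-190*X,R45,0,30,.17)
snap('scene','scene2')
s=cv2.imread('pics/scene2.png');cv2.imwrite('pics/sc5.png',cv2.resize(s[200:330,210:390],None,fx=4.4,fy=4.4,interpolation=cv2.INTER_CUBIC))
E
```

```text
t 4.425 q [ 0.25  0.69  2.43  2.89  0.73 -1.53] F [0.4 0.5 0.1] tip clamp [-88.4   4.5  36.6] dp [-3.3 -1.8 -7.9] drot [-0.01  -0.013  0.023]
ik [ 0.25  0.72  2.44  2.94  0.75 -1.57]
[3.2,0.3,8.2,-0.01,-0.013,0.023,0]
```

View pics/sc5.png

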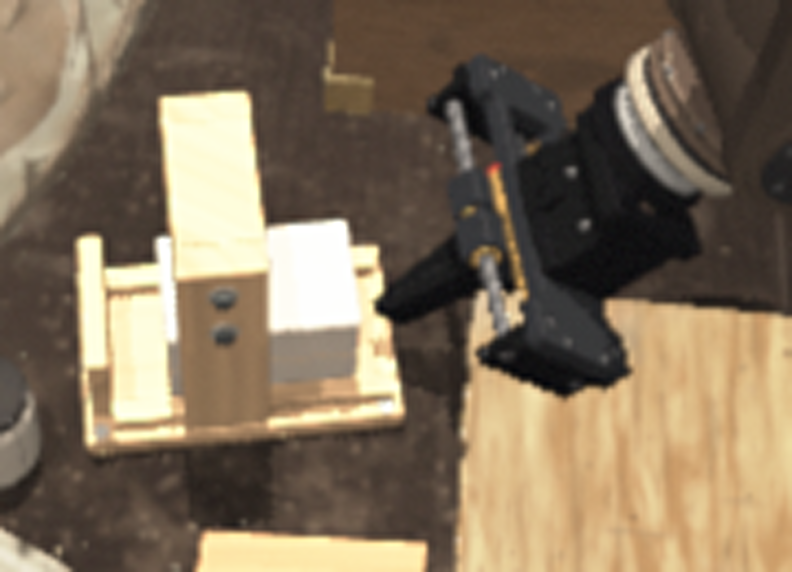

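```bash
python3 - <<'E'
from go import *
go(cw(-84,0,27.5)-190*X,R45,0,30,.17)
print(R45.T@cw(1,0,0)-R45.T@cw(0,0,0))
E
```

```text
t 4.475 q [ 0.25  0.69  2.43  2.89  0.73 -1.53] F [ 0.2 -0.6  0.2] tip clamp [-88.3   4.4  37.3] dp [ 5.6  2.6 -8. ] drot [-0.01  -0.014  0.022]
ik [ 0.25  0.71  2.41  2.94  0.72 -1.57]
[10.1,0.4,0.9,-0.01,-0.014,0.022,0]
[ 6.69102154e-01  4.44089210e-15 -7.43170443e-01]
```

jog_arm(deltas=[10,0.4,1,-0.01,-0.014,0.022,0,0,0,0,0,0,0,0,2.7,0,-3,0,0,0,0,2.7,0,-3,0,0,0,0])

```text
t: 4.97
eef_pos: [376.8, 179.5, 170.5]
tcp_rot: [-3.14, 0.834, 0.459]
ft_force: [-2.0, -0.8, 1.0]
opening: 0.007
```

```bash
python3 - <<'E'
from go import *
go(cw(-60,0,27.5)-190*X,R45,0,5,.17)
E
```

```text
t 4.975 q [ 0.26  0.7   2.39  2.93  0.69 -1.55] F [-2.  -0.8  1. ] tip clamp [-74.1   0.2  29.8] dp [13.   6.5 -1.8] drot [ 0.    -0.004  0.002]
ik [ 0.27  0.71  2.35  2.93  0.65 -1.55]
[3.7,-0.0,-3.2,0.0,-0.001,0.001,0,3.7,-0.0,-3.2,0.0,-0.001,0.001,0,3.7,-0.0,-3.2,0.0,-0.001,0.001,0]
```

jog_arm(deltas=[3.7,0,-3.2,0,-0.001,0,0,3.7,0,-3.2,0,-0.001,0,0,3.7,0,-3.2,0,0,0,0,3,0,-3,0,0,0,0])

```text
t: 5.48
eef_pos: [391.8, 187.7, 170.5]
tcp_rot: [-3.138, 0.837, 0.461]
ft_force: [-5.8, -3.3, 6.8]
opening: 0.002
```

```bash
python3 - <<'E'
from go import *
go(cw(-48,0,27.5)-190*X,R45,0,5,.17)
snap('scene','scene3')
s=cv2.imread('pics/scene3.png');cv2.imwrite('pics/sc6.png',cv2.resize(s[200:330,210:390],None,fx=4.4,fy=4.4,interpolation=cv2.INTER_CUBIC))
E
```

```text
t 5.475 q [ 0.27  0.7   2.35  2.93  0.64 -1.54] F [-5.8 -3.3  6.8] tip clamp [-57.5   1.1  29.3] dp [ 8.8  3.6 -1.7] drot [-0.    -0.     0.002]
ik [ 0.27  0.71  2.32  2.93  0.62 -1.54]
[3.8,0.3,-2.9,-0.0,-0.0,0.001,0,3.8,0.3,-2.9,-0.0,-0.0,0.001,0]
```

View pics/sc6.png

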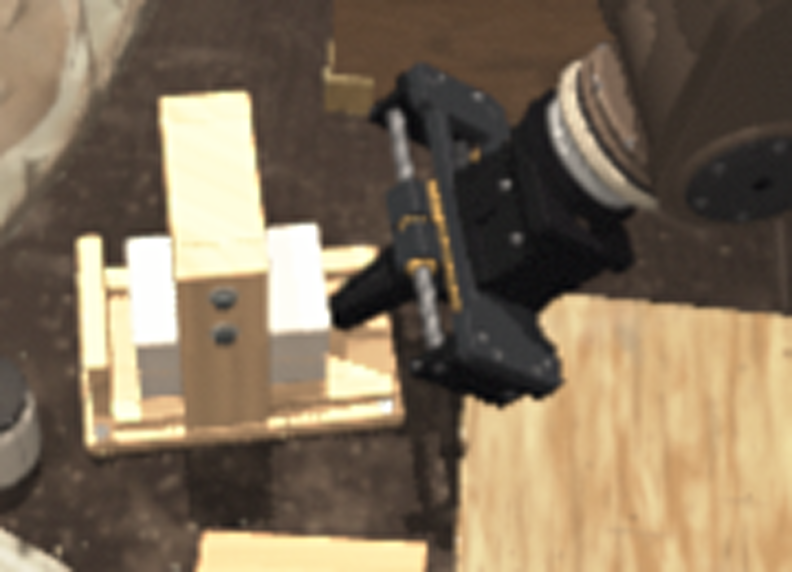

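jog_arm(deltas=[2.7,0.2,-3,0,0,0,0,2.7,0.2,-3,0,0,0,0,2.7,0.2,-3,0,0,0,0])

```text
t: 5.9
eef_pos: [402.1, 192.6, 171.1]
tcp_rot: [-3.137, 0.841, 0.462]
ft_force: [-4.1, -3.6, 3.5]
opening: 0.006
```

```bash
python3 - <<'E'
from go import *
go(cw(-40,0,29)-190*X,R45,0,5,.17)
E
```

```text
t 5.9 q [ 0.28  0.7   2.32  2.92  0.61 -1.53] F [-4.1 -3.6  3.5] tip clamp [-46.5   1.1  29.5] dp [ 5.7  2.3 -0.9] drot [-0.001  0.003  0.003]
ik [ 0.28  0.7   2.3   2.93  0.6  -1.53]
[2.4,0.2,-2.0,-0.0,0.001,0.002,0,2.4,0.2,-2.0,-0.0,0.001,0.002,0]
```

jog_arm(deltas=[2,0.2,-2,0,0,0,0,2,0.2,-2,0,0,0,0])

```text
t: 6.15
eef_pos: [405.7, 194.3, 171.3]
tcp_rot: [-3.136, 0.845, 0.462]
ft_force: [-21.5, -14.0, 18.3]
opening: 0.003
```

jog_arm(deltas=[1.5,0.2,-1.5,0,0,0,0])

```text
t: 6.28
eef_pos: [406.0, 194.5, 171.6]
tcp_rot: [-3.135, 0.849, 0.463]
ft_force: [-17.7, -11.5, 18.0]
opening: 0.007
```

```bash
python3 - <<'E'
from go import *
go(cw(-40,0,29)-190*X,R45,0,5,.17)
snap('scene','scene3')
s=cv2.imread('pics/scene3.png');cv2.imwrite('pics/sc7.png',cv2.resize(s[200:330,210:390],None,fx=4.4,fy=4.4,interpolation=cv2.INTER_CUBIC))
E
```

```text
t 6.275 q [ 0.28  0.7   2.31  2.92  0.59 -1.52] F [-17.7 -11.5  18. ] tip clamp [-43.3   1.1  29. ] dp [ 1.8  0.4 -1.4] drot [-0.002  0.011  0.004]
ik [ 0.28  0.7   2.3   2.93  0.6  -1.53]
[2.2,0.5,-0.4,-0.002,0.011,0.004,0]
```

View pics/sc7.png

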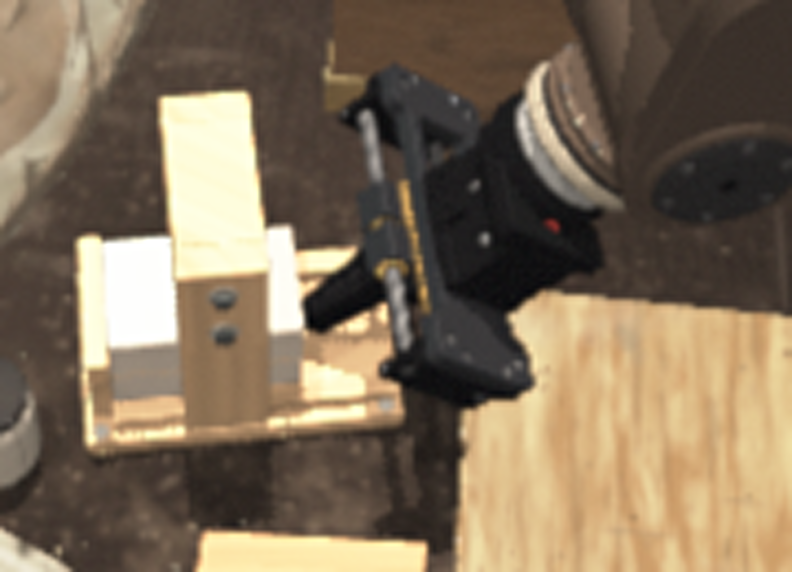

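```bash
cat >> go.py <<'E'
QW=np.array([467.1,377.6,.23])
E
python3 - <<'E'
from go import *
s,p,R=cur()
a=p+cw(-40,0,0)-cw(0,0,0); b=a+[0,0,110]
Rw=rot(.733,QW[2],-1);c=cw(-49.5,0,123,QW)-171*Rw[:,0]
print(p,a,b,c)
print('ik',ik(c,Rw,[.7,.6,2.3,3.7,.5,-1.7])[0].round(2),ik(c-[0,0,100],Rw,[.7,.6,2.3,3.7,.5,-1.7]))
show(rows(p,R,a,R,0,20)+rows(a,R,b,R,0.7,55)+rows(b,R,c,Rw,.7,40))
E
```

```text
[406.05994774 194.49059512 171.6400749 ] [370.16473544 176.84027689 171.6400749 ] [370.16473544 176.84027689 281.6400749 ] [307.5000432  340.23072948 250.08214578]
ik [ 0.75  0.52  2.23  4.07  0.43 -2.05] (array([ 0.75166058,  0.75531074,  2.26375905,  3.7439329 ,  0.62920115,
       -1.67447802]), np.float64(9.010269260256065e-23))
[-13.2,-0.0,15.0,0.0,0.0,0.0,0,-13.2,-0.0,15.0,0.0,0.0,0.0,0,-41.3,-0.2,-36.3,0.0,0.0,0.0,0.7,-41.3,-0.2,-36.3,0.0,0.0,0.0,0.7,7.0,-34.8,1.9,0.033,0.002,0.031,0.7,5.9,-34.9,3.1,0.033,0.002,0.031,0.7,4.8,-35.0,4.2,0.033,0.002,0.031,0.7,3.7,-35.0,5.4,0.033,0.002,0.031,0.7,2.6,-34.9,6.6,0.033,0.002,0.031,0.7]
```

jog_arm(deltas=[-13,0,15,0,0,0,0,-13,0,15,0,0,0,0,-41,0,-36,0,0,0,0.7,-41,0,-36,0,0,0,0.7,7,-35,2,0.033,0,0.031,0.7,6,-35,3,0.033,0,0.031,0.7,5,-35,4,0.033,0,0.031,0.7,4,-35,5,0.033,0,0.031,0.7,3,-35,7,0.033,0,0.031,0.7])

```text
t: 7.45
eef_pos: [310.7, 334.1, 252.6]
tcp_rot: [3.14, 0.848, 0.238]
ft_force: [0.2, -0.3, 0.8]
opening: 0.672
```

```bash
python3 - <<'E'
from go import *
Rw=rot(.733,QW[2],-1);go(cw(-49.5,0,123,QW)-171*Rw[:,0],Rw,.7)
d=snap('wrist','wrist3');snap('top','top3')
s=cv2.imread('pics/wrist3.png');cv2.imwrite('pics/w3.png',cv2.resize(s[60:310,130:460],None,fx=2.4,fy=2.4,interpolation=cv2.INTER_CUBIC))
s=cv2.imread('pics/top3.png');cv2.imwrite('pics/tc4.png',cv2.resize(s[190:290,170:270],None,fx=6,fy=6,interpolation=cv2.INTER_CUBIC))
E
```

```text
t 7.45 q [ 0.73  0.51  2.23  4.06  0.41 -2.06] F [ 0.2 -0.3  0.8] tip clamp [-70.2 140.6 110.2] dp [-3.2  6.1 -2.6] drot [0.008 0.01  0.005]
ik [ 0.75  0.52  2.23  4.07  0.43 -2.05]
[0.8,-6.7,2.9,0.008,0.01,0.005,0.7]
```

View pics/w3.png

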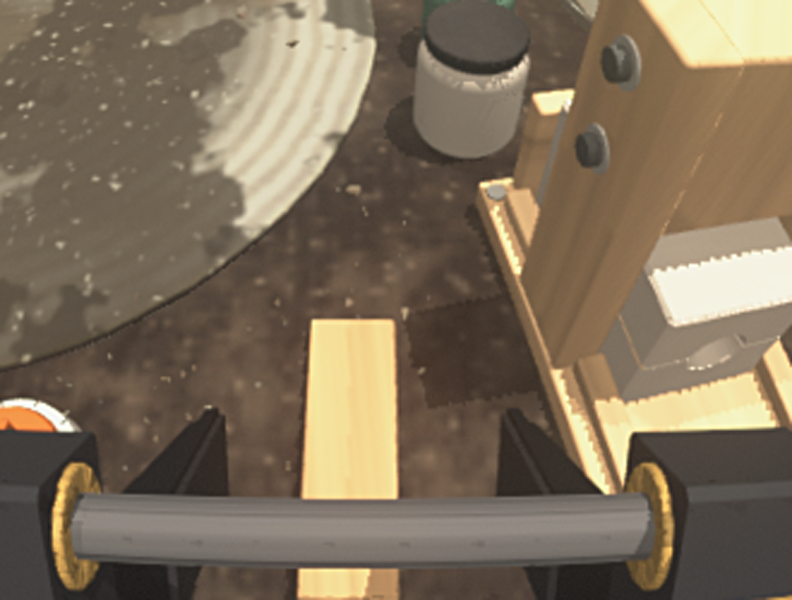

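View pics/tc4.png

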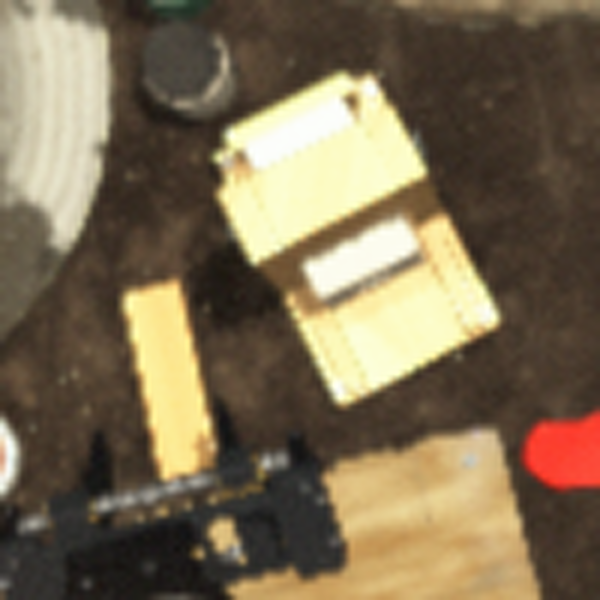

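```bash
python3 - <<'E'
from go import *
d=dict(np.load('wrist3.npz'))
f=lambda c,z:onz(d,130+(c[0]+.5)/2.4-.5,60+(c[1]+.5)/2.4-.5,z,True)
L=f((312,320),9);Rr=f((395,321),9);print(L,Rr,np.linalg.norm(L-Rr))
m=(L+Rr)/2;print(m,'expected',cw(57.5,0,9,QW))
# edges at rod top v=495: left 303,right 398 ; z by location
for z in (17,19,21):print(z,f((303,495),z),f((398,495),z))
print(wc(f((303,495),19),QW),wc(f((398,495),19),QW),wc(L,QW),wc(Rr,QW))
# mould home check: front top edge corners z79
for c in [(668,328),(640,395)]:print('mould',wc(f(c,79)).round(1),wc(f(c,15)).round(1))
E
```

```text
[520.76677736 404.81789959   9.        ] [528.22965642 372.13768493   9.        ] 33.521500465695944
[524.49821689 388.47779226   9.        ] expected [523.08581771 390.7087076    9.        ]
17 [446.77862968 387.5405881   17.        ] [454.76875304 354.93561143  17.        ]
19 [446.21057972 387.24264263  19.        ] [454.14026497 354.88429334  19.        ]
21 [445.64252976 386.94469716  21.        ] [453.5117769  354.83297525  21.        ]
[-18.14102075  14.15103539  19.        ] [-17.79712904 -19.16299192  19.        ] [58.45860699 14.26633517  9.        ] [ 58.27460713 -19.2546603    9.        ]
mould [-40.3  34.2  79. ] [-11.3  -3.5  15. ]
mould [-59.8  52.5  79. ] [-37.   20.5  15. ]
```

```bash
sed -i 's/^QW=.*/QW=np.array([468.3,376.3,.23])/' go.py; python3 - <<'E'
from go import *
Rw=rot(.733,QW[2],-1);go(cw(-49.5,0,33,QW)-171*Rw[:,0],Rw,.7,20)
E
```

```text
t 7.55 q [ 0.74  0.51  2.23  4.05  0.41 -2.06] F [ 0.4 -0.3  0.1] tip clamp [-70.2 142.3 109.7] dp [ -1.3   3.7 -92.2] drot [0.01  0.011 0.008]
ik [ 0.75  0.73  2.26  3.76  0.61 -1.7 ]
[13.8,-0.8,12.2,0.002,0.002,0.002,0.7,13.7,-0.8,12.3,0.002,0.002,0.002,0.7,13.7,-0.8,12.3,0.002,0.002,0.002,0.7,13.7,-0.8,12.3,0.002,0.002,0.002,0.7,13.7,-0.8,12.4,0.002,0.002,0.002,0.7]
```

jog_arm(deltas=[14,-1,12,0.002,0.002,0.002,0.7,14,-1,12,0.002,0.002,0.002,0.7,14,-1,12,0.002,0.002,0.002,0.7,14,-1,12,0.002,0.002,0.002,0.7,14,-1,12,0.002,0.002,0.002,0.7,0,0,0,0,0,0,0.7])

```text
t: 8.3
eef_pos: [311.9, 339.7, 159.2]
tcp_rot: [-3.135, 0.836, 0.24]
ft_force: [1.2, -0.2, -0.0]
opening: 0.702
```

```bash
python3 - <<'E'
from go import *
Rw=rot(.733,QW[2],-1);go(cw(-49.5,0,23.5,QW)-171*Rw[:,0],Rw,.7,20)
d=snap('wrist','wrist4')
s=cv2.imread('pics/wrist4.png');cv2.imwrite('pics/w4.png',cv2.resize(s[60:310,130:460],None,fx=2.4,fy=2.4,interpolation=cv2.INTER_CUBIC))
E
```

```text
t 8.3 q [ 0.74  0.73  2.26  3.74  0.61 -1.69] F [ 1.2 -0.2 -0. ] tip clamp [-65.  144.9  18.1] dp [-3.2 -0.7 -8.6] drot [ 0.001 -0.001  0.007]
ik [ 0.75  0.75  2.26  3.74  0.63 -1.67]
[4.2,0.0,8.2,0.001,-0.001,0.007,0.7]
```

View pics/w4.png

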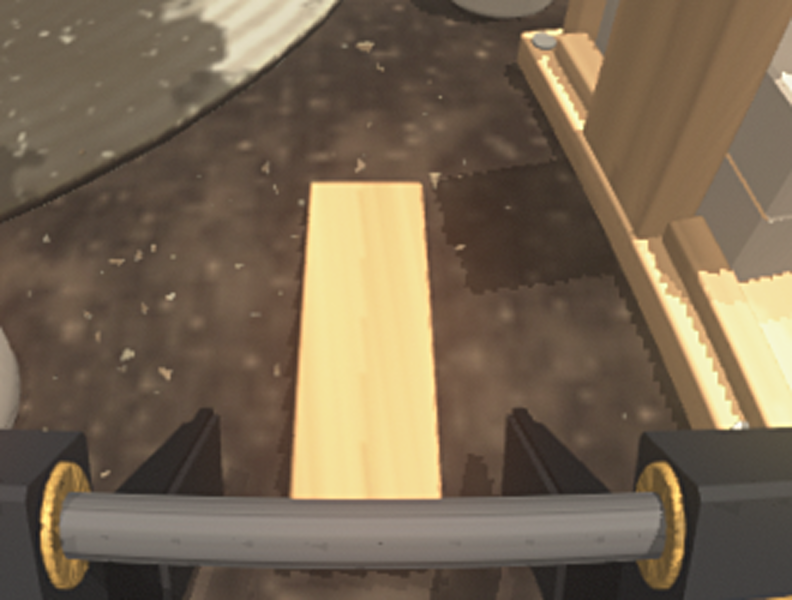

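jog_arm(deltas=[4,0,8,0,0,0.007,0.7,0,0,0,0,0,0,0.7])

```text
t: 8.6
eef_pos: [308.8, 338.7, 152.3]
tcp_rot: [-3.141, 0.834, 0.23]
ft_force: [-0.2, 0.4, 0.6]
opening: 0.702
```

```bash
python3 - <<'E'
from go import *
Rw=rot(.733,QW[2],-1);go(cw(-49.5,0,23.5,QW)-171*Rw[:,0],Rw,.7,20)
d=snap('scene','scene4')
s=cv2.imread('pics/scene4.png');cv2.imwrite('pics/sc8.png',cv2.resize(s[250:380,230:390],None,fx=4.8,fy=4.6,interpolation=cv2.INTER_CUBIC))
E
```

```text
t 8.6 q [ 0.75  0.75  2.27  3.74  0.63 -1.68] F [-0.2  0.4  0.6] tip clamp [-68.1 144.1  11.5] dp [-0.1  0.2 -1.7] drot [-0.    -0.004  0.   ]
ik [ 0.75  0.75  2.26  3.74  0.63 -1.67]
[1.2,-0.2,1.2,-0.0,-0.004,0.0,0.7]
```

View pics/sc8.png

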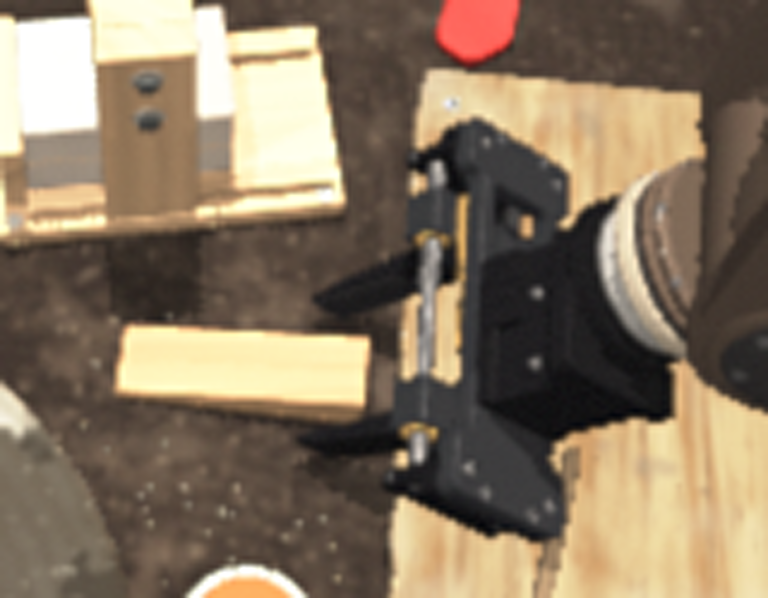

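jog_arm(deltas=[1,0,1,0,0,0,0.3,0,0,0,0,0,0,0,0,0,0,0,0,0,0,0,0,0,0,0,0,0,0,0,0,0,0,0,0,0,0,0,0,0,0,0])

```text
t: 9.4
eef_pos: [308.9, 338.9, 151.7]
tcp_rot: [-3.14, 0.832, 0.232]
ft_force: [-0.1, -1.1, -0.7]
opening: 0.356
```

```bash
python3 - <<'E'
from go import *
s,p,R=cur();print(p,s['opening'],s['ft_force']);
go(p+[0,0,90],R,0,20)
E
```

```text
[308.89977265 338.94187495 151.71590097] 0.3555412148998329 [-0.06481003 -1.11452481 -0.73680815]
t 9.4 q [ 0.75  0.75  2.27  3.74  0.63 -1.67] F [-0.1 -1.1 -0.7] tip clamp [-67.7 144.4  11.2] dp [ 0.  0. 90.] drot [0. 0. 0.]
ik [ 0.75  0.54  2.23  4.02  0.45 -1.99]
[-13.3,-0.0,-12.1,0.0,0.0,0.0,0,-13.3,-0.0,-12.1,0.0,0.0,0.0,0,-13.3,-0.0,-12.1,0.0,0.0,0.0,0,-13.3,-0.0,-12.1,0.0,0.0,0.0,0,-13.3,-0.0,-12.1,0.0,0.0,0.0,0]
```

jog_arm(deltas=[-13,0,-12,0,0,0,0,-13,0,-12,0,0,0,0,-13,0,-12,0,0,0,0,-13,0,-12,0,0,0,0,-13,0,-12,0,0,0,0,-13,0,-12,0,0,0,0])

```text
t: 10.15
eef_pos: [309.5, 338.8, 259.6]
tcp_rot: [3.142, 0.836, 0.231]
ft_force: [0.5, -0.7, 0.2]
opening: 0.359
```

```bash
cat >> go.py <<'E'
Pg=np.array([308.9,338.94,151.7]);Rg=Rn.from_euler('xyz',[-3.14,.832,.232]).as_matrix()
yw=np.arctan2(-Rg[0,1],Rg[1,1]) ;yw=np.arctan2(Rg[0,1],-Rg[1,1])
Rwedge=Rz(yw)
# wedge mid at grasp: along fitted x, laterally on tool plane
ex=Rwedge[:,0]; m=np.array([468.3,376.3,8.5]); l=Rwedge[:,1]@(m-Pg); m=m-l*Rwedge[:,1]
tR=Rg.T@Rwedge; tp=Rg.T@(m-Pg)
def tcp_for_wedge(x,y,zb,yaw=QC[2],pitch=0):
    Rw=Rz(yaw)@Ry(pitch); R=Rw@tR.T; return cw(x,y,zb+8.5)-R@tp,R
def wedge_now():
    s,p,R=cur();Rw=R@tR;return wc(p+R@tp)-[0,0,8.5],Rn.from_matrix(Rz(QC[2]).T@Rw).as_euler('xyz')
E
python3 - <<'E'
from go import *
print('yaw',yw,'lat',l,'wedge',wedge_now())
for x in (-110,-95,-40,0): 
    c,R1=tcp_for_wedge(x,0,85);print(x,c,ik(c,R1,[.28,.6,2.3,2.9,.5,-1.5]))
c,R1=tcp_for_wedge(-105,0,100);go(c,R1,0,30)
snap('scene','scene5')
s=cv2.imread('pics/scene5.png');cv2.imwrite('pics/sc9.png',cv2.resize(s[220:370,230:390],None,fx=4,fy=4,interpolation=cv2.INTER_CUBIC))
E
```

```text
yaw 0.2308225831667117 lat -0.0981137706619537 wedge (array([-32.96633721, 135.84907136, 107.23916911]), array([-0.00112286,  0.00430009, -0.22592649]))
-110 [312.16938676 147.81903195 236.7       ] (array([ 0.21024416,  0.50478585,  2.53447029,  2.86121564,  0.63999066,
       -1.52721916]), np.float64(1.3511680284750148e-18))
-95 [325.63009137 154.43790128 236.7       ] (array([ 0.2225533 ,  0.50560661,  2.49746265,  2.86146778,  0.60480633,
       -1.5124891 ]), np.float64(4.4925736199403925e-23))
-40 [374.98600829 178.70708885 236.7       ] (array([ 0.25875719,  0.52108573,  2.36482554,  2.85438162,  0.49033103,
       -1.46261986]), np.float64(8.016305791248307e-31))
0 [410.8812206  196.35740708 236.7       ] (array([ 0.27874628,  0.54077903,  2.26963841,  2.83990425,  0.41639946,
       -1.42524181]), np.float64(9.360153871825478e-29))
t 10.15 q [ 0.75  0.5   2.22  4.11  0.41 -2.1 ] F [ 0.5 -0.7  0.2] tip clamp [-67.8 144.  118.6] dp [   7.2 -188.7   -7.9] drot [-0.167  0.004 -0.153]
ik [ 0.21  0.45  2.51  2.83  0.57 -1.49]
[-2.6,26.5,4.6,-0.024,0.001,-0.022,0,-3.2,26.3,5.2,-0.024,0.001,-0.022,0,-3.8,26.1,5.9,-0.024,0.001,-0.022,0,-4.3,25.9,6.5,-0.024,0.001,-0.022,0,-4.9,25.6,7.1,-0.024,0.001,-0.022,0,-5.5,25.3,7.7,-0.024,0.001,-0.022,0,-6.0,25.0,8.3,-0.024,0.001,-0.022,0]
```

View pics/sc9.png

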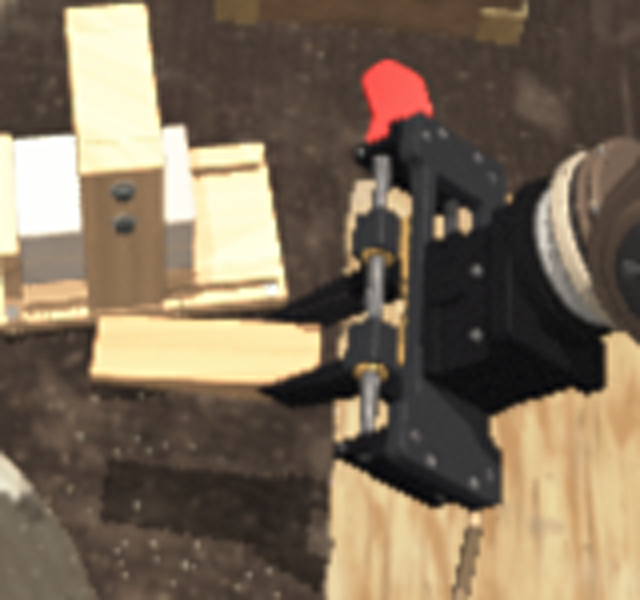

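```bash
python3 - <<'E'
from go import *
s,p,R=cur()
for w in [(-90,125,105,.231),(-115,60,105,.34),(-105,0,100,.457)]:
    c,R1=tcp_for_wedge(*w);print(w,c,ik(c,R1,[.4,.6,2.3,3.1,.5,-1.5]))
r=[]
for w in [(-90,125,107,.231),(-115,60,105,.34),(-105,0,103,.457)]:
    c,R1=tcp_for_wedge(*w);r+=rows(p,R,c,R1,0,30);p,R=c,R1
show(r)
E
```

```text
(-90, 125, 105, 0.231) [262.5076219  303.57553511 256.7       ] (array([ 0.7630818 ,  0.46644886,  2.35544498,  3.96033455,  0.48575063,
       -1.91701163]), np.float64(1.0898981499291413e-29))
(-115, 60, 105, 0.34) [273.77833441 217.09976744 256.7       ] (array([ 0.50725348,  0.43760612,  2.49794495,  3.36115716,  0.53647509,
       -1.63543114]), np.float64(8.191264545257026e-24))
(-105, 0, 100, 0.457) [316.6562883  150.02532172 251.7       ] (array([ 0.21448949,  0.45355047,  2.50872066,  2.83383028,  0.56612574,
       -1.4888889 ]), np.float64(1.089515462972221e-25))
[-17.1,11.8,20.9,0.0,0.001,0.0,0,-17.2,11.8,20.9,0.0,0.001,0.0,0,-1.5,28.9,2.6,-0.027,-0.0,-0.024,0,-2.2,28.8,3.4,-0.027,-0.0,-0.024,0,-2.9,28.6,4.2,-0.027,-0.0,-0.024,0,4.5,25.8,-4.0,-0.029,-0.0,-0.026,0,3.8,26.1,-3.3,-0.029,-0.0,-0.026,0,3.2,26.2,-2.5,-0.029,-0.0,-0.026,0]
```

jog_arm(deltas=[-17,12,21,0,0,0,0,-17,12,21,0,0,0,0,-2,29,3,-0.027,0,-0.024,0,-2,29,3,-0.027,0,-0.024,0,-3,29,4,-0.027,0,-0.024,0,4,26,-4,-0.029,0,-0.026,0,4,26,-3,-0.029,0,-0.026,0,3,26,-3,-0.029,0,-0.026,0,0,0,0,0,0,0,0])

```text
t: 11.32
eef_pos: [315.8, 144.6, 253.0]
tcp_rot: [-3.129, 0.835, 0.476]
ft_force: [-0.1, -0.3, -0.7]
opening: 0.355
```

```bash
python3 - <<'E'
from go import *
print(wedge_now())
c,R1=tcp_for_wedge(-95,0,84);go(c,R1,0,30)
d=snap('wrist','wrist5');s=cv2.imread('pics/wrist5.png');cv2.imwrite('pics/w5.png',cv2.resize(s[20:270,130:460],None,fx=2.4,fy=2.4,interpolation=cv2.INTER_CUBIC))
E
```

```text
(array([-108.63416265,   -1.84635871,  100.83495259]), array([0.00717245, 0.00314649, 0.01018141]))
t 11.325 q [ 0.19  0.45  2.51  2.78  0.56 -1.46] F [-0.1 -0.3 -0.7] tip clamp [-144.4   -2.1  112.2] dp [  9.8   9.9 -17.3] drot [0.003 0.003 0.012]
ik [ 0.22  0.51  2.5   2.86  0.61 -1.51]
[21.8,-4.3,1.9,0.003,0.003,0.012,0]
```

View pics/w5.png

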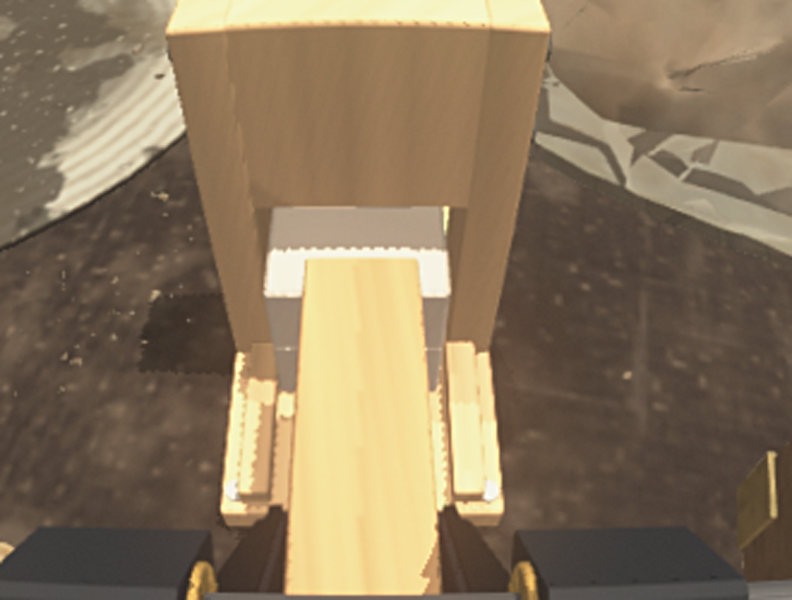

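```bash
cat > m5.py <<'E'
from go import *
d=dict(np.load('wrist5.npz'))
f=lambda c,z:onz(d,130+(c[0]+.5)/2.4-.5,20+(c[1]+.5)/2.4-.5,z,True)
C2=[((-93,54,15),(220,520)),((-93,-54,15),(503,520)),((-40,32,79),(266,296)),((-40,-32,79),(449,296)),((-20,35.5,99.5),(257,207)),((-20,-35.5,99.5),(468,207)),((-20,53.5,172),(168,34)),((-20,-53.5,172),(549,32))]
r=lambda q:np.concatenate([proj(d,cw(*P,q[:3])+[0,0,q[3]],True)-[130+(c[0]+.5)/2.4-.5,20+(c[1]+.5)/2.4-.5] for P,c in C2])
s=least_squares(r,[*QC,0],loss='soft_l1');print(s.x.round(3));print(r(s.x).reshape(-1,2).round(1).tolist())
L,Rr=f((306,260),s.x[3]+101+9),f((420,260),s.x[3]+101+9);print('thin end in clamp',wc(L,s.x[:3]),wc(Rr,s.x[:3]), 'model', wedge_now()[0]+[57.5,0,0])
E
python3 m5.py
```

```text
[ 5.58920e+02  2.67697e+02  4.57000e-01 -1.05700e+00]
[[-0.5, -2.6], [0.2, -2.0], [0.4, -0.3], [2.4, -0.1], [-0.7, 2.1], [-0.7, 2.2], [-1.6, -0.1], [2.0, 0.2]]
thin end in clamp [-52.07798736  15.91061949 108.94280215] [-52.00848908 -18.1480459  108.94280215] model [-51.38333827  -1.09740081 100.82623736]
```

jog_arm(deltas=[22,-4,2,0,0,0.012,0,0,0,0,0,0,0,0])

```text
t: 11.62
eef_pos: [324.4, 156.0, 235.2]
tcp_rot: [3.141, 0.836, 0.459]
ft_force: [-0.0, 0.1, -0.6]
opening: 0.355
```

```bash
python3 - <<'E'
from go import *
print(wedge_now())
c,R1=tcp_for_wedge(-60,0.5,83);go(c,R1,0,15)
E
```

```text
(array([-95.97915238,   2.10246127,  82.82585204]), array([-0.00118273,  0.003926  ,  0.00199196]))
t 11.625 q [ 0.23  0.51  2.5   2.87  0.61 -1.52] F [-0.   0.1 -0.6] tip clamp [-131.7    2.2   94.2] dp [32.4 14.3 -0.5] drot [0.002 0.004 0.   ]
ik [ 0.25  0.52  2.41  2.86  0.54 -1.48]
[8.0,0.5,-8.7,0.001,0.001,0.0,0,8.0,0.5,-8.6,0.001,0.001,0.0,0,8.1,0.5,-8.6,0.001,0.001,0.0,0]
```

jog_arm(deltas=[8,0.5,-9,0,-0.002,0,0,8,0.5,-9,0,-0.002,0,0,8,0.5,-9,0,0,0,0,0,0,0,0,0,0,0])

```text
t: 12.12
eef_pos: [358.8, 172.6, 236.7]
tcp_rot: [-3.141, 0.839, 0.462]
ft_force: [0.2, -0.2, -0.2]
opening: 0.357
```

```bash
python3 - <<'E'
from go import *
print(wedge_now())
c,R1=tcp_for_wedge(-30,0.5,81);go(c,R1,0,12)
d=snap('scene','scene6')
s=cv2.imread('pics/scene6.png');cv2.imwrite('pics/sc10.png',cv2.resize(s[200:330,210:390],None,fx=4.4,fy=4.4,interpolation=cv2.INTER_CUBIC))
E
```

```text
(array([-58.25112588,   2.28129667,  83.89509781]), array([-0.00070097,  0.00701065,  0.00417634]))
t 12.125 q [ 0.25  0.51  2.41  2.86  0.51 -1.48] F [ 0.2 -0.2 -0.2] tip clamp [-94.    2.3  95.4] dp [25.  10.9 -4. ] drot [0.004 0.007 0.002]
ik [ 0.27  0.54  2.34  2.86  0.48 -1.46]
[7.1,0.4,-5.9,0.001,0.002,0.001,0,7.1,0.4,-5.8,0.001,0.002,0.001,0,7.1,0.4,-5.8,0.001,0.002,0.001,0]
```

View pics/sc10.png

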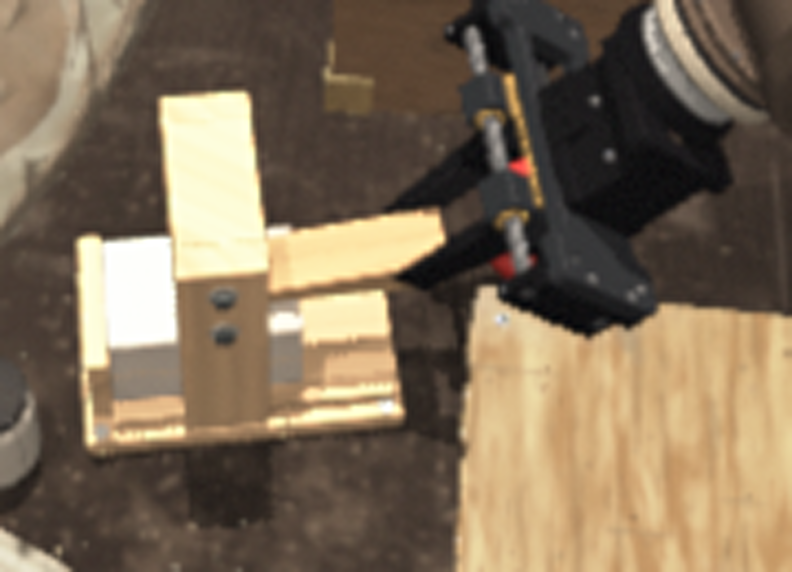

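jog_arm(deltas=[7,0.4,-6,0.002,0.003,0,0,7,0.4,-6,0.002,0.003,0,0,7,0.4,-6,0,0.003,0,0,0,0,0,0,0,0,0])

```text
t: 12.68
eef_pos: [385.0, 184.1, 232.8]
tcp_rot: [-3.136, 0.831, 0.461]
ft_force: [-0.1, 0.2, -0.4]
opening: 0.356
```

```bash
python3 - <<'E'
from go import *
print(wedge_now())
c,R1=tcp_for_wedge(-15,0.5,79.3);go(c,R1,0,6)
E
```

```text
(array([-28.43720924,   0.80685401,  81.29818645]), array([ 0.00245583, -0.00137055,  0.00042587]))
t 12.675 q [ 0.27  0.54  2.34  2.85  0.48 -1.46] F [-0.1  0.2 -0.4] tip clamp [-64.2   0.9  92.5] dp [12.2  6.1 -1.8] drot [-0.001 -0.001  0.002]
ik [ 0.27  0.55  2.31  2.86  0.46 -1.45]
[3.5,-0.0,-3.0,-0.0,-0.0,0.001,0,3.5,-0.0,-3.0,-0.0,-0.0,0.001,0,3.5,-0.0,-3.0,-0.0,-0.0,0.001,0]
```

jog_arm(deltas=[3.5,0,-3,0,0,0,0,3.5,0,-3,0,0,0,0,3,0,0,0,0,0,0,0,0,0,0,0,0,0])

```text
t: 13.18
eef_pos: [395.5, 189.3, 229.7]
tcp_rot: [-3.136, 0.828, 0.461]
ft_force: [0.6, 0.6, -0.1]
opening: 0.354
```

```bash
python3 - <<'E'
from go import *
print(wedge_now())
c,R1=tcp_for_wedge(-8,0.5,79.3);go(c,R1,0,6)
E
```

```text
(array([-16.43884902,   0.87126177,  78.63179144]), array([ 0.00245528, -0.00359967,  0.00040731]))
t 13.175 q [ 0.27  0.55  2.31  2.86  0.47 -1.45] F [ 0.6  0.6 -0.1] tip clamp [-52.2   1.   89.7] dp [8.  4.  1.3] drot [-0.001 -0.004  0.002]
ik [ 0.28  0.55  2.29  2.86  0.45 -1.45]
[2.6,-0.0,-3.7,-0.001,-0.002,0.001,0,2.6,-0.0,-3.7,-0.001,-0.002,0.001,0]
```

jog_arm(deltas=[0.6,0,0.6,0,-0.003,0,0,0,0,0,0,0,0,0])

```text
t: 13.42
eef_pos: [395.4, 189.3, 229.7]
tcp_rot: [-3.136, 0.828, 0.461]
ft_force: [-1.1, 0.9, 1.0]
opening: 0.353
```

```bash
python3 - <<'E'
from go import *
print(wedge_now(),env.state()['ft_force'])
d=snap('wrist','wrist6');s=cv2.imread('pics/wrist6.png');cv2.imwrite('pics/w6.png',cv2.resize(s[40:290,130:460],None,fx=2.4,fy=2.4,interpolation=cv2.INTER_CUBIC))
E
```

```text
(array([-16.45728124,   0.88026249,  78.63652078]), array([ 0.00237195, -0.0039913 ,  0.00034208])) [-1.14897923  0.90125819  1.03635404]
```

View pics/w6.png

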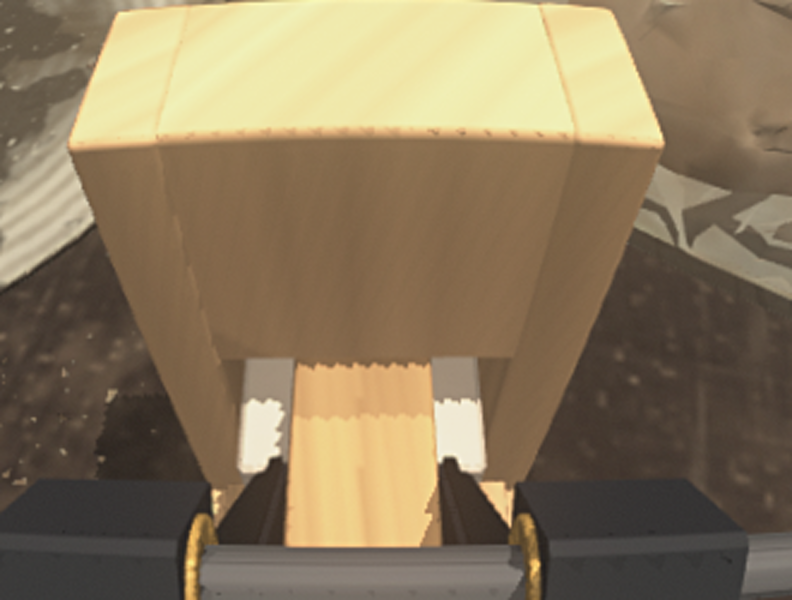

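jog_arm(deltas=[2.7,0,-3,0,-0.002,0,0,2.7,0,-3,0,-0.002,0,0,0,0,0,0,0,0,0])

```text
t: 13.85
eef_pos: [402.8, 193.0, 230.1]
tcp_rot: [-3.137, 0.831, 0.461]
ft_force: [0.7, 1.1, 0.4]
opening: 0.359
```

```bash
python3 - <<'E'
from go import *
print(wedge_now(),env.state()['ft_force'])
c,R1=tcp_for_wedge(0,0.5,79);go(c,R1,0,6)
E
```

```text
(array([-8.53452097,  0.92471832, 78.59076406]), array([ 0.00228739, -0.00123374,  0.000464  ])) [0.66577955 1.13186544 0.44674037]
t 13.85 q [ 0.28  0.55  2.29  2.85  0.45 -1.44] F [0.7 1.1 0.4] tip clamp [-44.3   1.1  89.8] dp [7.8 3.8 0.6] drot [-0.001 -0.001  0.002]
ik [ 0.28  0.56  2.27  2.85  0.43 -1.44]
[2.7,0.0,-3.4,-0.001,-0.001,0.001,0,2.7,0.0,-3.4,-0.001,-0.001,0.001,0]
```

jog_arm(deltas=[2.7,0,-3,0,-0.001,0,0,2.7,0,-3,0,-0.001,0,0,2,0,-2.2,0,0,0,0])

```text
t: 14.22
eef_pos: [412.6, 197.8, 230.3]
tcp_rot: [-3.136, 0.833, 0.461]
ft_force: [-3.1, -1.5, 4.7]
opening: 0.354
```

```bash
python3 - <<'E'
from go import *
print(wedge_now(),env.state()['ft_force'],env.state()['opening'])
E
```

```text
(array([ 2.09585568,  0.98028302, 78.52537112]), array([0.00238649, 0.00068455, 0.00038109])) [-3.0735033 -1.5238607  4.7046516] 0.35448401698721294
```

Contact begins at a wedge x of about 2 mm. I'll push a little further while gripping.

jog_arm(deltas=[1.4,0,-1.5,0,0,0,0,1.4,0,-1.5,0,0,0,0])

```text
t: 14.48
eef_pos: [415.6, 199.4, 230.5]
tcp_rot: [-3.136, 0.834, 0.461]
ft_force: [-18.7, -13.3, 24.4]
opening: 0.356
```

```bash
python3 - <<'E'
from go import *
print(wedge_now(),env.state()['ft_force'],env.state()['opening'])
E
```

```text
(array([ 5.26811591,  1.00876445, 78.43430574]), array([2.44561961e-03, 1.98886341e-03, 9.14307330e-05])) [-18.72607564 -13.3296454   24.44201775] 0.3558970553567585
```

jog_arm(deltas=[0,0,0,0,0,0,0.5,0,0,0,0,0,0,0.5,0,0,0,0,0,0,0.5])

```text
t: 14.85
eef_pos: [415.5, 199.4, 230.0]
tcp_rot: [-3.136, 0.836, 0.461]
ft_force: [0.3, -0.1, -0.5]
opening: 0.499
```

```bash
python3 - <<'E'
from go import *
print(wedge_now(),env.state()['ft_force'],env.state()['opening'])
go(cw(-75,1,92)-190*X,R45,.5,20)
d=snap('wrist','wrist7');s=cv2.imread('pics/wrist7.png');cv2.imwrite('pics/w7.png',cv2.resize(s[40:290,130:460],None,fx=2.4,fy=2.4,interpolation=cv2.INTER_CUBIC))
E
```

```text
(array([ 4.87061483,  1.04334299, 77.6169045 ]), array([2.59904285e-03, 3.93358007e-03, 3.67657281e-05])) [ 0.25348564 -0.13083243 -0.46425821] 0.4989976209185561
t 14.85 q [ 0.28  0.56  2.26  2.85  0.42 -1.43] F [ 0.3 -0.1 -0.5] tip clamp [-30.9   1.2  89. ] dp [-39.5 -19.    3.2] drot [-0.002 -0.002  0.003]
ik [ 0.26  0.53  2.36  2.86  0.49 -1.47]
[-10.6,-0.1,10.1,-0.001,-0.001,0.001,0.5,-10.6,-0.1,10.1,-0.001,-0.001,0.001,0.5,-10.6,-0.1,10.1,-0.001,-0.001,0.001,0.5]
```

View pics/w7.png

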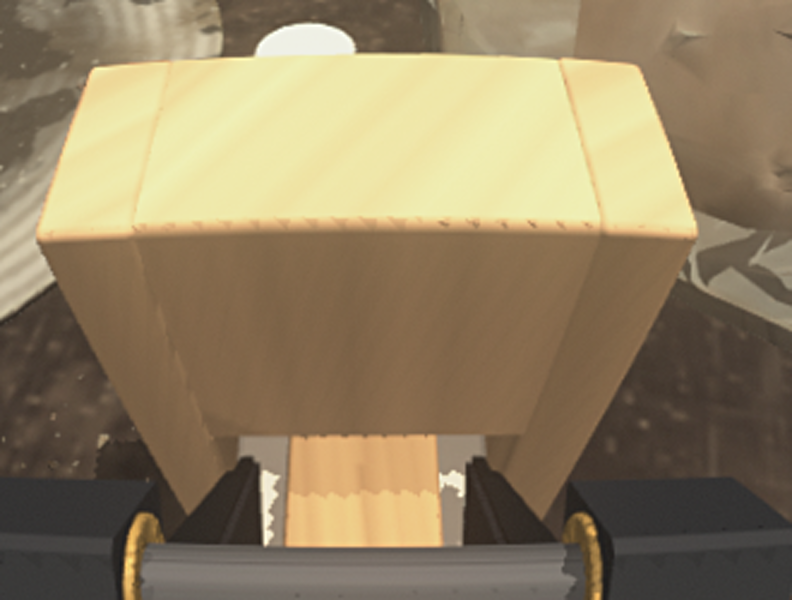

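jog_arm(deltas=[-10.5,0,10,0,0,0,0.5,-10.5,0,10,0,0,0,0.5,-10.5,0,10,0,0,0,0.5,-3,0,3,0,0,0,0,0,0,0,0,0,0,0,0,0,0,0,0,0,0,0,0,0,0,0,0,0])

```text
t: 15.78
eef_pos: [369.5, 176.7, 233.7]
tcp_rot: [-3.136, 0.836, 0.461]
ft_force: [-0.4, -0.9, -0.7]
opening: 0.135
```

```bash
python3 - <<'E'
from go import *
print(env.state()['ft_force'],env.state()['opening'])
go(cw(-62,1,90)-190*X,R45,0,20)
d=snap('scene','scene7')
s=cv2.imread('pics/scene7.png');cv2.imwrite('pics/sc11.png',cv2.resize(s[200:330,210:390],None,fx=4.4,fy=4.4,interpolation=cv2.INTER_CUBIC))
E
```

```text
[-0.39208635 -0.91277775 -0.71786216] 0.13472142621818645
t 15.775 q [ 0.26  0.53  2.38  2.86  0.51 -1.47] F [-0.4 -0.9 -0.7] tip clamp [-82.2   1.1  92.7] dp [18.1  9.3 -2.5] drot [-0.003 -0.002  0.003]
ik [ 0.27  0.54  2.33  2.86  0.47 -1.46]
[7.8,-0.2,-6.7,-0.001,-0.001,0.001,0,7.8,-0.2,-6.7,-0.001,-0.001,0.001,0]
```

View pics/sc11.png

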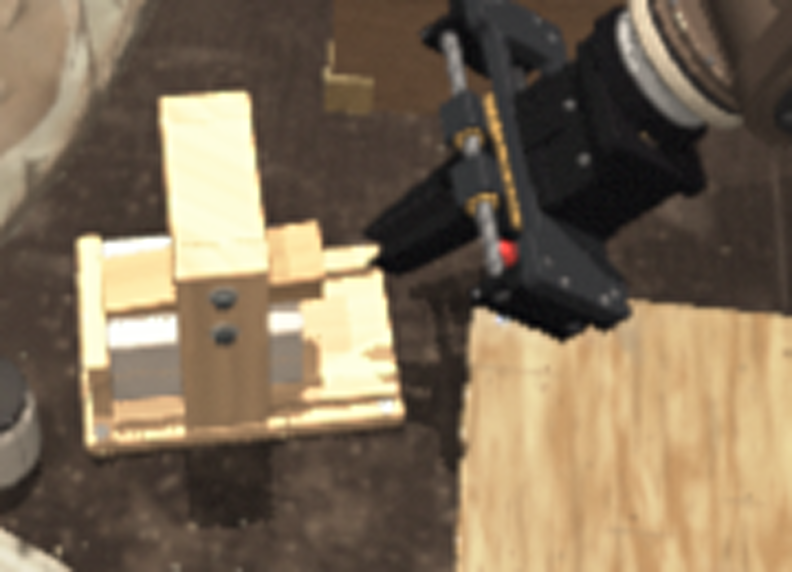

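jog_arm(deltas=[8,-0.2,-4,0,0,0,0,8,-0.2,-4,0,0,0,0,3,0,-3,0,0,0,0,0,0,0,0,0,0,0])

```text
t: 16.32
eef_pos: [390.0, 187.3, 226.2]
tcp_rot: [-3.136, 0.836, 0.461]
ft_force: [-0.3, 0.6, 0.1]
opening: 0.003
```

```bash
python3 - <<'E'
from go import *
print(env.state()['ft_force'],env.state()['opening'])
go(cw(-52,1,87)-190*X,R45,0,4)
E
```

```text
[-0.27525007  0.59859743  0.13094365] 0.003435343683097205
t 16.325 q [ 0.27  0.56  2.33  2.87  0.48 -1.46] F [-0.3  0.6  0.1] tip clamp [-59.    1.6  85.3] dp [6.6 3.1 2. ] drot [-0.002 -0.002  0.003]
ik [ 0.27  0.55  2.31  2.87  0.46 -1.46]
[1.7,0.1,-3.4,-0.001,-0.001,0.001,0,1.7,0.1,-3.4,-0.001,-0.001,0.001,0]
```

jog_arm(deltas=[1.5,0.2,-2.2,0,0,0,0,1.3,0.2,-1.6,0,0,0,0])

```text
t: 16.58
eef_pos: [392.5, 188.5, 226.5]
tcp_rot: [-3.135, 0.842, 0.461]
ft_force: [-16.1, -8.7, 13.1]
opening: 0.005
```

jog_arm(deltas=[1.3,0.2,-1.5,0,0,0,0])

```text
t: 16.7
eef_pos: [392.8, 188.7, 226.7]
tcp_rot: [-3.135, 0.845, 0.462]
ft_force: [-16.3, -10.0, 15.5]
opening: 0.004
```

```bash
python3 - <<'E'
from go import *
go(cw(-52,1,87)-190*X,R45,0,4)
E
```

```text
t 16.7 q [ 0.27  0.55  2.32  2.86  0.47 -1.45] F [-16.3 -10.   15.5] tip clamp [-57.1   1.6  84.6] dp [3.8 1.8 1.5] drot [-0.003  0.007  0.003]
ik [ 0.27  0.55  2.31  2.87  0.46 -1.46]
[0.8,0.0,-2.1,-0.002,0.003,0.001,0,0.8,0.0,-2.1,-0.002,0.003,0.001,0]
```

jog_arm(deltas=[1.2,0,-2.6,0,0.004,0,0])

```text
t: 16.82
eef_pos: [393.2, 189.0, 227.3]
tcp_rot: [-3.134, 0.847, 0.461]
ft_force: [-17.1, -12.6, 6.4]
opening: 0.003
```

jog_arm(deltas=[1.5,0,-3,0,0.004,0,0])

```text
t: 16.95
eef_pos: [393.7, 189.4, 227.8]
tcp_rot: [-3.133, 0.851, 0.46]
ft_force: [-18.5, -13.9, 9.9]
opening: 0.009
```

```bash
python3 - <<'E'
from go import *
go(cw(-52,1,87)-190*X,R45,0,4)
E
```

```text
t 16.95 q [ 0.27  0.55  2.32  2.86  0.45 -1.45] F [-18.5 -13.9   9.9] tip clamp [-57.    1.8  84.9] dp [3.  1.  0.4] drot [-0.006  0.013  0.002]
ik [ 0.27  0.55  2.31  2.87  0.46 -1.46]
[1.7,0.4,-2.6,-0.006,0.013,0.002,0]
```

jog_arm(deltas=[1.5,0,-3,0,0.012,0,0])

```text
t: 17.08
eef_pos: [393.6, 189.5, 227.9]
tcp_rot: [-3.132, 0.85, 0.459]
ft_force: [-19.6, -15.6, 2.9]
opening: 0.002
```

jog_arm(deltas=[1.8,0,-3,0,0.014,0,0])

```text
t: 17.2
eef_pos: [393.3, 189.6, 227.5]
tcp_rot: [-3.131, 0.848, 0.459]
ft_force: [-22.3, -16.8, 6.9]
opening: 0.003
```

```bash
python3 - <<'E'
from go import *
go(cw(-52,1,87)-190*X,R45,0,4)
E
```

```text
t 17.2 q [ 0.27  0.55  2.32  2.86  0.46 -1.45] F [-22.3 -16.8   6.9] tip clamp [-56.8   1.9  85. ] dp [3.3 0.8 0.7] drot [-0.01   0.01   0.001]
ik [ 0.27  0.55  2.31  2.87  0.46 -1.46]
[1.7,0.7,-2.9,-0.01,0.01,0.001,0]
```

jog_arm(deltas=[-4,0,4.5,0,0,0,0,-13,0,15,0,0,0,0,-13,0,15,0,0,0,0,-13,0,15,0,0,0,0,-25,0,-22,0,0,0,0,-25,0,-22,0,0,0,0,0,0,0,0,0,0,0])

```text
t: 18.08
eef_pos: [332.2, 159.3, 295.5]
tcp_rot: [-3.132, 0.849, 0.457]
ft_force: [-0.0, 0.2, 0.0]
opening: 0.005
```

```bash
python3 - <<'E'
from go import *
print(env.state()['ft_force'],env.state()['t'],wc(cur()[1]+190*cur()[2][:,0]))
snap('scene','scene8');snap('wrist','wrist8');snap('top','top8')
s=cv2.imread('pics/scene8.png');cv2.imwrite('pics/sc12.png',cv2.resize(s[200:330,210:390],None,fx=4.4,fy=4.4,interpolation=cv2.INTER_CUBIC))
s=cv2.imread('pics/wrist8.png');cv2.imwrite('pics/w8.png',cv2.resize(s[20:270,130:460],None,fx=2.4,fy=2.4,interpolation=cv2.INTER_CUBIC))
E
```

```text
[-0.01210595  0.22937252  0.02106988] 18.075 [-125.09943731    1.52511407  152.8787834 ]
```

View pics/sc12.png

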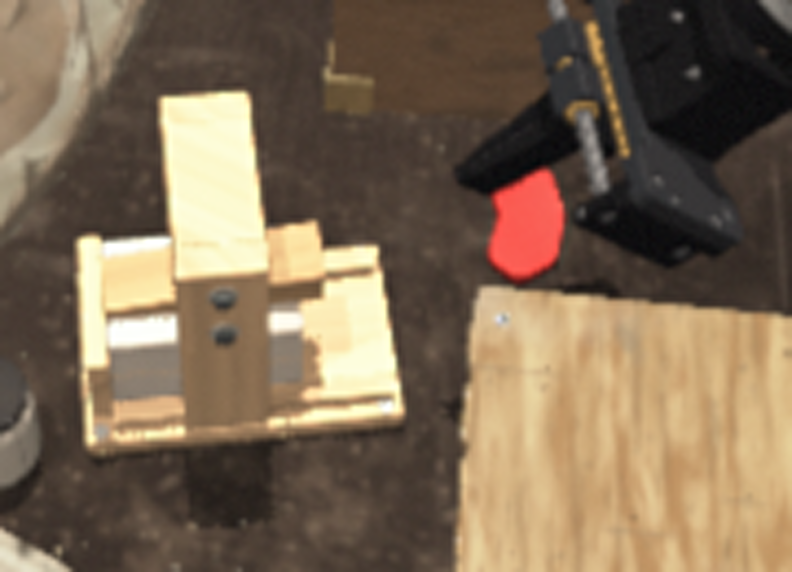

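View pics/w8.png

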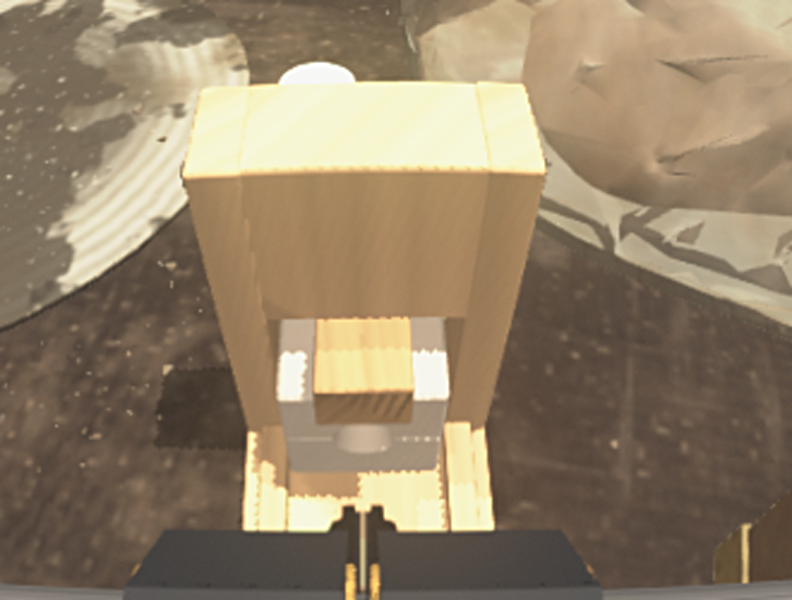

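View pics/top8.png

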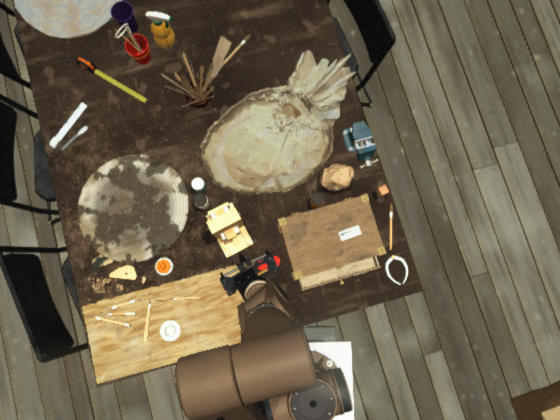

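```bash
python3 - <<'E'
from go import *
d=dict(np.load('wrist8.npz'))
f=lambda c,z:onz(d,130+(c[0]+.5)/2.4-.5,20+(c[1]+.5)/2.4-.5,z,True)
Q=(558.9,267.7,.457)
for c,z in [((316,392),104),((411,391),104),((316,423),79),((411,423),79),((280,399),79),((446,399),79)]:print(c,wc(f(c,z),Q).round(1))
a=cv2.imread('pics/scene7.png').astype(int);b=cv2.imread('pics/scene8.png').astype(int)
print('diff clamp area',np.abs(a-b)[240:310,225:283].mean(), np.abs(a-b)[240:310,225:283].max())
a=cv2.imread('pics/top0.png').astype(int);b=cv2.imread('pics/top8.png').astype(int)
for n,(u,v) in dict(jarA=(201,200),jarB=(199,184),jarC=(317,200),timer=(164,266),kid=(269,263),brush=(391,230),stamp=(382,190)).items():print(n,np.abs(a-b)[v-8:v+8,u-8:u+8].mean().round(1))
E
```

```text
(316, 392) [-53.   16.9 104. ]
(411, 391) [-53.  -14.4 104. ]
(316, 423) [-50.6  18.5  79. ]
(411, 423) [-51.  -15.7  79. ]
(280, 399) [-40.3  31.9  79. ]
(446, 399) [-41. -29.  79.]
diff clamp area 3.6239737274220034 40
jarA 2.1
jarB 1.3
jarC 2.3
timer 1.5
kid 43.4
brush 2.2
stamp 2.4
```

```bash
python3 - <<'E'
from cell import env
print(env.job_done())
E
```

```text
the job is handed in; nothing more can be done
None
```

The mould is home, the wedge is jammed under the beam, and I handed the job in at about 18 s of the 72 s allowed; no verdict came back.

**What I did**
- I pushed the closed mould back with leaned, closed fingertips until the force at the back stop rose to about 25 N sideways. Before the stop it slid at about 5–7 N.
- I gripped the wedge near its thick end, carried it level round the post and slid it straight in, flat side down. It began to bind at wedge x of about 2–5 mm in the clamp's frame.
- I let go, backed off, and pressed the thick end with shut fingertips up to about 28 N sideways. It moved less than 1 mm, so I took it as jammed, then withdrew.

**Last checks**
- **Mould:** the wrist picture puts its front at x of about -40 to -41 mm (home is -40). It is shut and level.
- **Wedge:** the thick end is at about -51 to -53 mm, so its middle is at about 4.5 to 6.5 mm. It is square and near the clamp's centre line.
- **Contact and bystanders:** the wrist force is about 0. The jars, timer, brush and stamp look unchanged from the first top picture.

**Disagreements and limits**
- The wrist and scene cameras disagreed by about 2–3 mm on where the clamp is.
- The wedge's contact force after release could not be measured directly.
- The gripper hid the kidney in the last top view. The scene view shows it within about 2 pixels of where it started.

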